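Shut off the vacuum and open the strainer pot

ROBOT

A 6-joint arm with a two-finger parallel gripper is mounted at the origin on the work surface. World frame = base frame: x ahead of the robot, y to its left, z up, the work surface at z = 0. Lengths are in m, angles in degrees, forces in N, time in s.
With the tool pointing down it reaches from about 0.4 to 0.825 m from the base axis. Payload 7 kg.
Tool frame: the origin (TCP) lies between the finger pads; the fingertips stand 11 mm ahead of it and the grasp point (between the pads) lies 8 mm behind it (r.tcp_to_tips is the distance from the TCP to the fingertips, in m); x points along the fingers, y is the direction in which the jaws open and shut, and the axes are right-handed (so a half turn about x gives the same grasp; the last joint's range is limited). The gripper opens to 88 mm and grips with 3 to 60 N. Pads are 19 mm wide; open, the fingers measure 130 mm over their backs; the gripper's body (78 mm by 193 mm) begins 47 mm behind the grasp point.
Start: joints at [-57.92, 20.546, 0.682, 0, -70.136, -16.507], TCP at [0.181, -0.65, 0.238] pointing down, gripper open.
Joint ranges: [-176.03, 176.03], [-82.01, 121.73], [-58.28, 71.71], [-173.87, 95.51], [-174.79, -0.11], [-173.66, 173.66]. Speed limits (degrees/s): [136.94, 136.94, 172.46, 180, 180, 180].

INTERFACE

Orientations are given as [roll, pitch, yaw] about the fixed x, y, z axes, in that order (R = Rz(yaw) Ry(pitch) Rx(roll)).
In Python, from plant import r gives the robot as it stands.
- The arm moves only by the tool arm_command, never from a script. Its argument "plan" is a list of rows, each an object of numbers: "dx", "dy", "dz": the shift along the tool's x, y, z each as a share of 0.02 m, from -1 to 1; "wx", "wy", "wz": the turn, a rotation vector about the tool's x, y, z each as a share of 0.08 rad, from -1 to 1. In form: [{"dx": .., "dy": .., "dz": .., "wx": .., "wy": .., "wz": ..}, ...]. A call has 1 to 20 rows; each row shifts and turns the pose as measured when the row begins, along the tool's axes as they then stand; what a row does not reach is not made up. A row lasts 1/12 s, in which the tool goes at most 41.7 mm and 7.16 degrees, less where a joint would pass 70% of its speed; a pose out of reach is approached as far as the arm can. A call with a number of a shift or a turn outside -1 to 1 is refused whole. A call with a gripper value outside its range is refused whole. "fingers" is the closure, from -1 (fully open) to 1 (shut), so that 0 is half open, set as the call begins (left out, the last holds). The fingers move at their own pace and stop on an object; "force" is the grip in N (left out, the last holds). Time passes only in rows, so rows that do not move let the fingers close. It gives the time, the measured TCP pose, the force and the opening at its end, in the units of the state.
- r.get_state(): the state, without advancing time (a new reading comes with each control period).
- r.capture(name): name is "scene" or "side" or "wrist"; returns (picture, depth): 420x560x3 uint8, red, green, blue; 420x560 float32, m along the optical axis (not along the pixel's ray), 0 where there is no reading.
- r.camera_model(name): a dict with "vertical_fov" (degrees; the focal length in pixels is half the picture's height over the tangent of half this angle, whatever the lens; pixels are square), "cx", "cy" (the principal point, pixels), "R" (3x3) and "t" (3): a world point X has camera coordinates R X + t. Camera axes: x right, y down, z forward; pixel columns grow to the right and rows downward; lengths in m; the calibration is good to about 2 mm. The wrist camera is an equidistant fisheye: a pixel r from the principal point sees the ray r / f radians off the axis. A picture is of the moment at which its call begins: read the wrist's pose just before it. camera_model takes no time and is no camera call; for the wrist camera it gives the pose at the moment of the call.
- r.close_job(): hands the job in, once; it reports no verdict.
Trained networks look in the newest picture that a camera, given by its name, has taken for a name from the list of things; names that differ only in an ending like _2 or _b are one class to them, and where a whole thing is asked for, a point or a joint stands for the part that bears it (a point fixed in the world has none). Each returns a list of dicts, best first, with "score" (0 to 1); they miss things now and then, are a little off and sometimes report something else, mostly with a low value. They report only what shows in the picture. A call takes as long as a camera call. They do not tell look-alikes from the thing itself.
- r.cut_out(camera, query): "mask" (420x560 bool, what is visible of it) and "bbox" ([left, top, width, height] in pixels, round what is visible of it).
- r.spot_point(camera, query): "centre" ([column, row] in pixels: a listed point, or the origin of a listed thing).
The state is a dict: "time_s": time; "joints": joint angles; "qd": joint speeds; "joint_torque": joint torques, N m; "tcp_pos": TCP position; "eef_rot": TCP orientation; "contact_force": force on the tool from outside, world axes, zero at the start; "moment": the same for the moment, N m; "gripper_width": finger opening in m.
Only numpy, scipy, OpenCV 4.12 (cv2) and the standard library are available. Lean on these libraries where they do the work, as an engineer would, in place of code of your own. Each camera call takes 0.05 s, during which the arm holds its last target.

TASK

On the vacuum unit, turn the blue knob sunk in the white box clockwise as far as it goes, so that its white line points at the red off mark, while the strainer lid is still locked. Then turn the blue bayonet lid of the pot counterclockwise until its lugs stand in the slots, lift it straight off by its black handle and set it down gently, upright and let go, in the large empty bay of the grey tray. Leave the small parts, the bin, the cartridge and the tray where they are.

Things in the scene. Friction and masses are not known exactly. Their poses are not given: they have to be found in the camera images.
- unit: Vacuum unit, bolted down: grey base plate 140 (x) x 290 (y) x 10 mm with an aluminium strainer pot (120 mm across, axis at y = -75 mm) and a white box 120 x 120 mm (centre at y = +75 mm, top 70 mm above the bench). Origin: centre of the plate's underside; z up. In the box's top is a round well, 76 mm across and 26 mm deep, with the knob in its middle.
- knob (a joint): Angle of the sunken knob, rad: 0 = off (end stop, white line at the red mark), grows counterclockwise seen from above, up to 1.7. Starts between 0.7 and 1.3; turns with light friction (0.03 N m) and stays where it is left.
- knob_top (a point): On the knob's axis, at the top of its blue grip bar, level with the box's top. Bar 34 mm long, 12 mm wide, 22 mm tall, on a black disc 34 mm across, 4 mm thick, on the well's floor. This point turns with the knob: x axis along the bar, the white line on its -x half. 32 mm from the bar's flank to the well's wall: fingers must go in only partly open.
- off_mark (a point): Red off mark on the top of the white box, on the unit's -x side of the well, 47 mm from the knob's axis.
- lid: Blue bayonet lid, loose, 0.15-0.31 kg. Origin: centre of the spigot's underside; z up. Spigot 66 mm across, z 0-12 mm (pot's bore: 71 mm); flange 84 mm across, z 12-18; three lugs 120 deg apart, 18 mm wide, z 12-18, reaching 51 mm from the axis, the yellow one on +x; black bar handle along x, 56 mm long, 14 wide, z 18-58. It turns with slight friction.
- handle (a point): Middle of the lid's black handle bar, 12 mm below its top, 46 mm above the lid's origin; axes as the lid's.
- lug (a point): Outer end of the yellow lug, at its underside (51 mm from the lid's axis, 12 mm above the lid's origin).
- slot (a point): Centre of the slot for the yellow lug, on the pot's seat, 51 mm from its axis on the unit's +x side; a yellow mark on the pot's side lies below it. At the start the lug must turn 0.75-1.15 rad counterclockwise (from above) to its middle; within 0.2 rad of the middle the lid lifts free. Clockwise it meets a stop.
- pot_seat (a point): On the pot's axis, level with the seat under the lid's flange, 85 mm above the bench. Three claws (inner radius 45 mm, tops 15 mm above the seat) hold the lugs down with 3 mm of play; three slots, 51 degrees each, between them.
- tray: Grey plastic tray, loose, 0.8 kg, 180 (x) x 250 (y) x 30 mm, walls 4 mm, floor 4 mm. Origin: centre of its underside. A rib 26 mm high across it at y = 58 mm parts a large empty bay (172 x 177 mm) from a small one with two fittings.
- bay (a point): Centre of the floor of the tray's large bay (tray frame y = -32 mm), 4 mm above the bench; axes as the tray's.
- fitting0: Small fitting, blue foot 26 mm across and brass stem, 30 mm tall, standing in the tray's small bay. Leave alone.
- fitting1: A second such fitting in the small bay. Leave alone.
- bin: Open blue bin 100 x 130 x 70 mm on the bench. Leave alone.
- cartridge: Spare filter cartridge, white with black ends, 56 mm across, 86 mm tall, standing on the bench. Leave alone.
There are look-alikes about, which are no part of the job. What is shaped like the lid but pink is not meant.

How it is judged:
By the outcome, as a careful person would: the job done as asked, in the order asked, and still so for the second after the job is handed in, with the robot touching nothing.
It also fails if it takes over 54 s, if anything falls off the work surface, if the arm or the gripper's body presses on something with over 40 N, if the wrist force passes 120 N, or if a joint passes its speed limit or range.

## Working session

There is one attempt and no reset: what is moved stays moved. The work goes in short steps, Python scripts to look and compute and a tool call to move; the robot and the scene stay as the last step left them, time stands still between calls to the robot, and variables do not carry over. Pictures are saved under pics/ and viewed, and the job is handed in when it is done.

Besides the shell and the picture viewer there is one more tool, called after "Emit:" as name(argument=value, ...), one argument or row to a line, values as JSON. arm_command: Moves the arm, as the interface text tells. Shift numbers are shares of 0.02 m and turn numbers shares of 0.08 rad, none past 1 either way. Its arguments: {"type":"object","properties":{"plan":{"type":"array","items":{"type":"object","properties":{"dx":{"type":"number"},"dy":{"type":"number"},"dz":{"type":"number"},"wx":{"type":"number"},"wy":{"type":"number"},"wz":{"type":"number"}}}},"fingers":{"type":"number"},"force":{"type":"number"}},"required":["plan"]}

```bash
ls; mkdir -p pics
cat > h.py <<'E'
import numpy as np, cv2
from plant import r
def cam(n):
    m=r.camera_model(n); f=210/np.tan(np.radians(m['vertical_fov'])/2)
    return m,f,np.array(m['R']),np.array(m['t'])
def save(n,p): cv2.imwrite(p,cv2.cvtColor(n,cv2.COLOR_RGB2BGR))
E
python3 - <<'E'
from h import *
s=r.get_state(); print(s)
for n in ['scene','side','wrist']:
    m=r.camera_model(n); print(n,m)
    p,d=r.capture(n); save(p,f'pics/{n}0.png'); np.savez(f'pics/{n}0.npz',p=p,d=d,R=m['R'],t=m['t'])
    for q in ['knob_top','off_mark','handle','lug','slot','pot_seat','bay','lid','unit','tray']:
        try: print(n,q,[(np.round(x['centre'],1),round(x['score'],2)) for x in r.spot_point(n,q)][:3])
        except Exception as e: print(q,e)
E
```

```text
pics
{'time_s': 0.0, 'joints': array([-5.79203134e+01,  2.05918013e+01,  6.31526948e-01, -2.07077696e-02,
       -7.01360292e+01, -1.65071050e+01]), 'qd': array([-0.0156469 , -0.03492622, -0.03011932,  0.02621243,  0.11848646,
        0.00746687]), 'joint_torque': array([-5.36384887e-04, -5.82721031e+01,  2.93068510e+01,  6.99753553e+00,
        6.93037538e-03, -1.14324419e-04]), 'tcp_pos': array([ 0.18105182, -0.64975231,  0.23659963]), 'eef_rot': array([ 95.08114439,  89.90174807, 110.64667343]), 'contact_force': array([ 1.00989917,  0.26040549, -0.36769685]), 'moment': array([-0.06132127,  0.01189686, -0.01169213]), 'gripper_width': 0.08768842770910713}
scene {'vertical_fov': 46.160293494950295, 'cx': 278.8149755042737, 'cy': 220.52890190600806, 'R': array([[-0.04978342,  0.99875469,  0.00326723],
       [ 0.80294347,  0.04196815, -0.59457586],
       [-0.59397255, -0.02697662, -0.80403288]]), 't': array([ 0.0141254 , -0.37020644,  1.47778829])}
scene knob_top [(array([391.7, 235.1]), 0.58)]
scene off_mark [(array([393.5, 213.8]), 0.85)]
scene handle [(array([291.1, 170.6]), 0.61)
[... 1272 characters left out ...]
 []
side lid [(array([193.6, 240.2]), 0.8), (array([275.1, 191.4]), 0.73), (array([344.8, 181.3]), 0.61)]
side unit [(array([277.9, 196.8]), 0.67)]
side tray [(array([280.3, 316. ]), 0.63)]
wrist {'vertical_fov': 65.70646984690485, 'cx': 283.916783793956, 'cy': 212.5968486021451, 'R': array([[-2.68232872e-01,  9.63354057e-01,  2.96980862e-04],
       [ 9.27131594e-01,  2.58063454e-01,  2.71717244e-01],
       [ 2.61683270e-01,  7.31588370e-02, -9.62377084e-01]]), 't': array([ 0.67417718, -0.03317045,  0.39152524])}
wrist knob_top []
wrist off_mark []
wrist handle []
wrist lug []
wrist slot []
wrist pot_seat []
wrist bay []
wrist lid []
wrist unit [(array([551.5, 404.6]), 0.43)]
wrist tray []
```

Run:
```python
import cv2
a=cv2.imread('pics/scene0.png'); cv2.imwrite('pics/scene0z.png',cv2.resize(a[130:350,250:450],None,fx=2.7,fy=2.7,interpolation=cv2.INTER_CUBIC))
```

```text
(no output)
```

View pics/scene0.png

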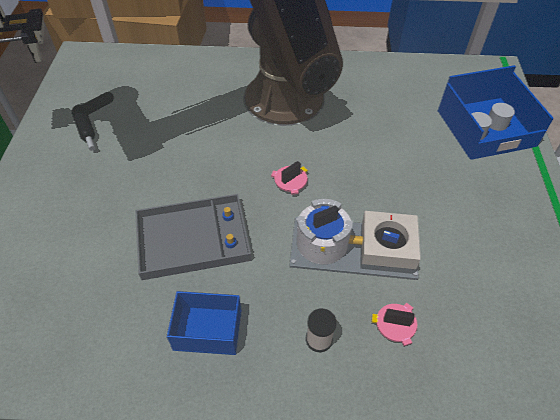

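View pics/side0.png

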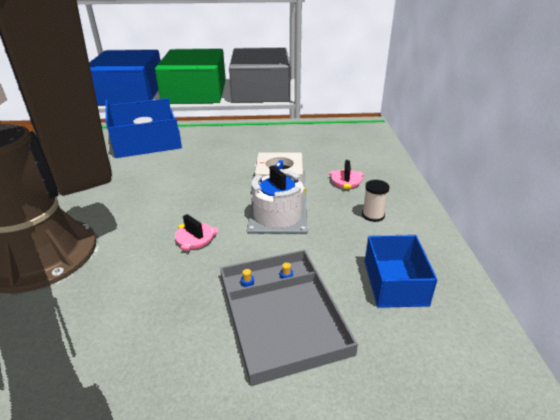

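View pics/scene0z.png

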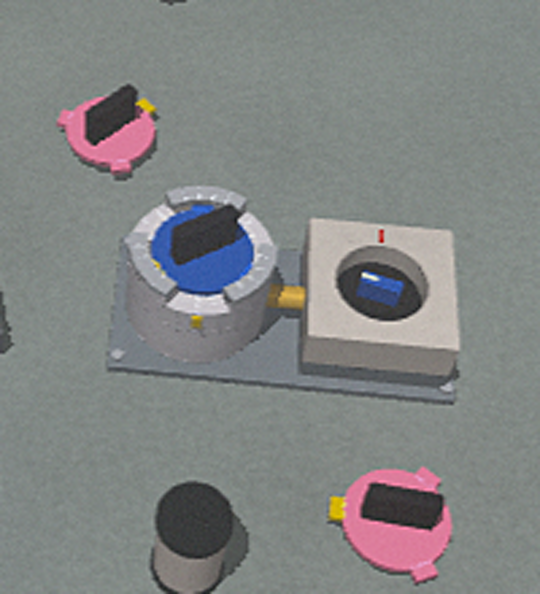

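```bash
cat >> h.py <<'E'
def ray(n,u,v,z,RT=None):
    m,f,R,t=cam(n)
    d=np.array([(u-m['cx'])/f,(v-m['cy'])/f,1.])
    if n=='wrist':
        a=np.array([u-m['cx'],v-m['cy']]); rr=np.hypot(*a); th=rr/f
        d=np.r_[np.sin(th)*a/max(rr,1e-9),np.cos(th)]
    if RT: R,t=RT
    d=R.T@d; c=-R.T@t
    return (c+d*(z-c[2])/d[2])[:2]
def proj(n,X,RT=None):
    m,f,R,t=cam(n)
    if RT: R,t=RT
    p=R@np.array(X)+t
    if n=='wrist':
        rr=np.hypot(p[0],p[1]); th=np.arctan2(rr,p[2]); return np.array([m['cx']+f*th*p[0]/rr,m['cy']+f*th*p[1]/rr])
    return np.array([m['cx']+f*p[0]/p[2],m['cy']+f*p[1]/p[2]])
E
python3 - <<'E'
from h import *
for n,L in {'scene':dict(knob=(391.7,235.1,.07),off=(393.5,213.8,.07),handle=(325.7,214.9,.119),lug=(304.8,232.3,.085),slot=(326.8,245.4,.085),seat=(324,222.4,.085),bay=(181.6,239.8,.004),lid=(324.8,226.7,.073),unit=(353.2,248.8,0),tray=(195.9,238.3,0)),
 'side':dict(knob=(278.4,161.6,.07),off=(263.7,163.1,.07),handle=(275.6,172.3,.119),slot=(299.5,188.5,.085),seat=(276.8,186.9,.085),lid=(275.1,191.4,.073),unit=(277.9,196.8,0),tray=(280.3,316,0))}.items():
    for k,v in L.items(): print(n,k,ray(n,*v).round(4))
# depth points
for n in ['scene','side']:
    z=np.load(f'pics/{n}0.npz'); m,f,R,t=cam(n); d=z['d']; p=z['p'].astype(int)
    v,u=np.mgrid[:420,:560]; P=np.stack([(u-m['cx'])/f*d,(v-m['cy'])/f*d,d],-1)-t; P=P@R
    # handle top
    x,y,zz=P[...,0],P[...,1],P[...,2]
    roi=(abs(x-.66)<.25)&(abs(y)<.3)
    for nm,mk in dict(box=(abs(zz-.07)<.004),handle=(abs(zz-.13)<.006),ring=(abs(zz-.1)<.003)).items():
        k=roi&mk&(d>0); Q=np.c_[x[k],y[k]]
        if len(Q)>5:
            c=cv2.minAreaRect(Q.astype(np.float32)); print(n,nm,len(Q),c,np.median(zz[k]), Q.mean(0))
E
```

```text
scene knob [0.5394 0.2634]
scene off [0.4794 0.2727]
scene handle [0.5281 0.1133]
scene lug [0.5524 0.0701]
scene slot [0.5844 0.118 ]
scene seat [0.5233 0.1122]
scene bay [ 0.5321 -0.2176]
scene lid [0.5263 0.1149]
scene unit [0.5338 0.1871]
scene tray [ 0.5234 -0.1855]
side knob [0.5359 0.2671]
side off [0.4965 0.2608]
side handle [0.5248 0.1217]
side slot [0.5793 0.1024]
side seat [0.5268 0.1125]
side lid [0.5226 0.1121]
side unit [0.5313 0.2019]
side tray [ 0.5216 -0.201 ]
scene box 1976 ((0.6695666313171387, 0.07395824790000916), (0.24208801984786987, 0.5885387063026428), 33.80271530151367) 0.06961579109371832 [0.59944739 0.1420307 ]
scene handle 152 ((0.5277718305587769, 0.11241703480482101), (0.016070153564214706, 0.05546613037586212), 29.95745277404785) 0.13026830701667091 [0.52924649 0.1112766 ]
scene ring 547 ((0.5230307579040527, 0.11308032274246216), (0.11875522136688232, 0.11367017775774002), 86.23687744140625) 0.09966817116100375 [0.52989782 0.11178901]
side box 1158 ((0.6519734859466553, 0.06272822618484497), (0.24984633922576904, 0.5788454413414001), 40.262630462646484) 0.0694649955500006 [0.6392126  0.05568116]
side handle 106 ((0.5275603532791138, 0.11250804364681244), (0.015872381627559662, 0.05542882904410362), 28.336027145385742) 0.12993799452969163 [0.52736517 0.10834347]
side ring 360 ((0.52870112657547, 0.10888113081455231), (0.1201883852481842, 0.11320098489522934), 23.66082000732422) 0.09975969089792863 [0.52828154 0.10440245]
```

Run:
```python
from h import *
for n in ['scene','side']:
    z=np.load(f'pics/{n}0.npz'); m,f,R,t=cam(n); d=z['d']; p=z['p'].astype(int)
    v,u=np.mgrid[:420,:560]; P=np.stack([(u-m['cx'])/f*d,(v-m['cy'])/f*d,d],-1)-t; P=P@R
    x,y,zz=P[...,0],P[...,1],P[...,2]
    roi=(abs(x-.535)<.09)&(abs(y-.265)<.085)&(d>0)
    k=roi&(abs(zz-.07)<.004); Q=np.c_[x[k],y[k]]; print(n,'box',cv2.minAreaRect(Q.astype(np.float32)))
    red=roi&(p[...,0]>150)&(p[...,1]<90)&(p[...,2]<90); print('red',x[red].mean(),y[red].mean(),red.sum(),zz[red].mean())
    b=roi&(p[...,2]>p[...,0]+60); Q=np.c_[x[b],y[b]];print('blue',b.sum(),cv2.minAreaRect(Q.astype(np.float32)),zz[b].min(),zz[b].max(),Q.mean(0))
    b2=b&(abs(zz-.07)<.004); Q=np.c_[x[b2],y[b2]];print('bluetop',b2.sum(),cv2.minAreaRect(Q.astype(np.float32)) if b2.sum()>2 else 0)
    roi=(abs(x-.535)<.12)&(abs(y-.19)<.19)&(d>0)
    k=roi&(abs(zz-.01)<.003); Q=np.c_[x[k],y[k]]; print('plate',cv2.minAreaRect(Q.astype(np.float32)))
    roi=(abs(x-.53)<.15)&(abs(y+.19)<.18)&(d>0)
    k=roi&(abs(zz-.03)<.004); Q=np.c_[x[k],y[k]]; print('tray',cv2.minAreaRect(Q.astype(np.float32)))
a=cv2.imread('pics/scene0.png'); cv2.imwrite('pics/knz.png',cv2.resize(a[205:280,355:425],None,fx=8,fy=8,interpolation=cv2.INTER_CUBIC))
```

```text
scene box ((0.5365724563598633, 0.2622121572494507), (0.1204216480255127, 0.12440477311611176), 87.07276916503906)
red 0.48915199524520475 0.26610189017765506 5 0.07026163522599735
blue 91 ((0.5282036066055298, 0.26516756415367126), (0.033420246094465256, 0.03431974723935127), 68.18423461914062) 0.04208533569287898 0.07463244012957468 [0.53888681 0.26322079]
bluetop 61 ((0.5364049673080444, 0.2613520622253418), (0.033649250864982605, 0.015322953462600708), 78.46726989746094)
plate ((0.532563328742981, 0.18661467730998993), (0.28950467705726624, 0.14186856150627136), 85.98634338378906)
tray ((0.5237231850624084, -0.19422216713428497), (0.1843044012784958, 0.250564306974411), 14.89224910736084)
side box ((0.5366182327270508, 0.2638903558254242), (0.12733770906925201, 0.12057001143693924), 87.12931823730469)
red nan nan 0 nan
blue 47 ((0.5363683700561523, 0.2611275613307953), (0.035857994109392166, 0.01224579382687807), 70.46894073486328) 0.051121392897338525 0.07211159795437697 [0.53887586 0.26069476]
bluetop 28 ((0.5368342399597168, 0.2624998688697815), (0.03290882706642151, 0.012165162712335587), 70.84600830078125)
plate ((0.5319982767105103, 0.185553640127182), (0.2904398441314697, 0.13973936438560486), 86.13282012939453)
tray ((0.5238221883773804, -0.19211208820343018), (0.18061715364456177, 0.25343820452690125), 14.887592315673828)<stdin>:8: RuntimeWarning: Mean of empty slice.
  ret = ret.dtype.type(ret / rcount)
```

View pics/knz.png

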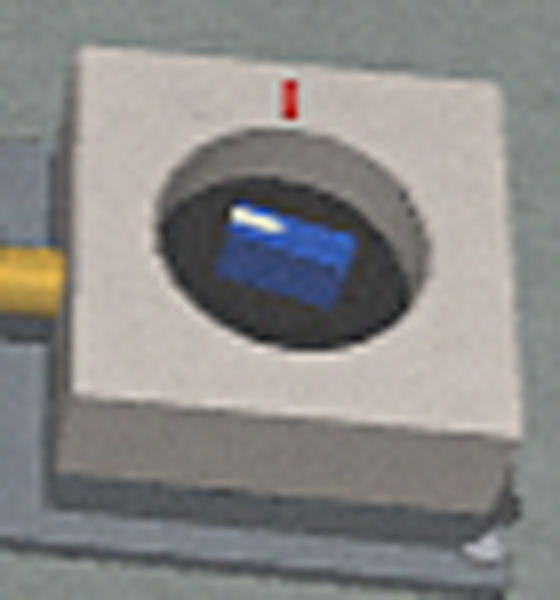

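```bash
cat >> h.py <<'E'
from scipy.spatial.transform import Rotation as Ro
def st():
    s=r.get_state(); M=Ro.from_euler('xyz',s['eef_rot'],degrees=True).as_matrix()
    print('t',round(s['time_s'],2),'tcp',s['tcp_pos'].round(4),'jaw yaw',np.degrees(np.arctan2(M[1,1],M[0,1])).round(2),'z-axis yaw',np.degrees(np.arctan2(M[1,2],M[0,2])).round(2),'tilt x',M[:,0].round(4),'j',s['joints'].round(1),'w',round(s['gripper_width'],4),'F',s['contact_force'].round(2),'M',s['moment'].round(3))
    return s,M
def plan(target,jaw):
    """remaining shift in tool axes (rows of 20mm) and turn (rows of .08 rad) to target with tool down, jaw yaw deg"""
    s,M=st(); a=np.radians(jaw); x=np.array([0,0,-1.]); y=np.array([np.cos(a),np.sin(a),0]); z=np.cross(x,y)
    T=np.c_[x,y,z]; d=M.T@(np.array(target)-s['tcp_pos']); w=Ro.from_matrix(M.T@T).as_rotvec()
    print('shift mm tool',(d*1000).round(1),'rows',(d/.02).round(2),' turn deg',np.degrees(w).round(2),'rows',(w/.08).round(2))
E
python3 -c "
from h import *
plan([.537,.2615,.2],-20);plan([.537,.2615,.2],160)"
```

```text
t 1.65 tcp [ 0.1812 -0.6502  0.2375] jaw yaw 105.57 z-axis yaw 15.57 tilt x [-0.  0. -1.] j [-57.9  20.5   0.7   0.  -70.1 -16.5] w 0.0876 F [-0.14 -0.83 -0.44] M [ 0.007 -0.014 -0.021]
shift mm tool [ 37.5 782.7 587.5] rows [ 1.88 39.14 29.38]  turn deg [125.57  -0.     0.  ] rows [27.4 -0.   0. ]
t 1.65 tcp [ 0.1812 -0.6502  0.2375] jaw yaw 105.57 z-axis yaw 15.57 tilt x [-0.  0. -1.] j [-57.9  20.5   0.7   0.  -70.1 -16.5] w 0.0876 F [-0.14 -0.83 -0.44] M [ 0.007 -0.014 -0.021]
shift mm tool [ 37.5 782.7 587.5] rows [ 1.88 39.14 29.38]  turn deg [-54.43  -0.    -0.  ] rows [-11.87  -0.    -0.  ]
```

Emit:
arm_command(
  plan=[
    {"dz":1,"dy":0.8},
    {"dz":1,"dy":0.8},
    {"dz":1,"dy":0.8},
    {"dz":1,"dy":0.8},
    {"dz":1,"dy":0.8},
    {"dz":1,"dy":0.8},
    {"dz":1,"dy":0.8},
    {"dz":1,"dy":0.8},
    {"dz":1,"dy":0.8},
    {"dz":1,"dy":0.8},
    {"dz":1,"dy":0.8},
    {"dz":1,"dy":0.8},
    {"dz":1,"dy":0.8},
    {"dz":1,"dy":0.8},
    {"dz":1,"dy":0.8},
    {"dz":1,"dy":0.8},
    {"dz":1,"dy":0.8},
    {"dz":1,"dy":0.8},
    {"dz":1,"dy":0.8},
    {"dz":1,"dy":0.8},
  ],
  fingers=0.47,
  force=15,
)

```text
schema error: expected keys dx, dy, dz, wx, wy, wz
```

```bash
python3 -c "
from h import *
plan([.52,.2,.22],160)"
```

```text
t 1.65 tcp [ 0.1812 -0.6502  0.2375] jaw yaw 105.57 z-axis yaw 15.57 tilt x [-0.  0. -1.] j [-57.9  20.5   0.7   0.  -70.1 -16.5] w 0.0876 F [-0.14 -0.83 -0.44] M [ 0.007 -0.014 -0.021]
shift mm tool [ 17.5 728.  554.6] rows [ 0.88 36.4  27.73]  turn deg [-54.43  -0.    -0.  ] rows [-11.87  -0.    -0.  ]
```

All keys are needed in each row.

Emit:
arm_command(
  plan=[
    {"dx":0,"dy":0.8,"dz":1,"wx":0,"wy":0,"wz":0},
    {"dx":0,"dy":0.8,"dz":1,"wx":0,"wy":0,"wz":0},
    {"dx":0,"dy":0.8,"dz":1,"wx":0,"wy":0,"wz":0},
    {"dx":0,"dy":0.8,"dz":1,"wx":0,"wy":0,"wz":0},
    {"dx":0,"dy":0.8,"dz":1,"wx":0,"wy":0,"wz":0},
    {"dx":0,"dy":0.8,"dz":1,"wx":0,"wy":0,"wz":0},
    {"dx":0,"dy":0.8,"dz":1,"wx":0,"wy":0,"wz":0},
    {"dx":0,"dy":0.8,"dz":1,"wx":0,"wy":0,"wz":0},
    {"dx":0,"dy":0.8,"dz":1,"wx":0,"wy":0,"wz":0},
    {"dx":0,"dy":0.8,"dz":1,"wx":0,"wy":0,"wz":0},
    {"dx":0,"dy":0.8,"dz":1,"wx":0,"wy":0,"wz":0},
    {"dx":0,"dy":0.8,"dz":1,"wx":0,"wy":0,"wz":0},
    {"dx":0,"dy":0.8,"dz":1,"wx":0,"wy":0,"wz":0},
    {"dx":0,"dy":0.8,"dz":1,"wx":0,"wy":0,"wz":0},
    {"dx":0,"dy":0.8,"dz":1,"wx":0,"wy":0,"wz":0},
    {"dx":0,"dy":0.8,"dz":1,"wx":0,"wy":0,"wz":0},
    {"dx":0,"dy":0.8,"dz":1,"wx":0,"wy":0,"wz":0},
    {"dx":0,"dy":0.8,"dz":1,"wx":0,"wy":0,"wz":0},
    {"dx":0,"dy":0.8,"dz":1,"wx":0,"wy":0,"wz":0},
    {"dx":0,"dy":0.8,"dz":1,"wx":0,"wy":0,"wz":0},
  ],
  fingers=0.47,
  force=15,
)

```text
time_s: 3.32
tcp_pos: [0.4912, -0.2192, 0.2391]
eef_rot: [-38.3, 89.7, -23.1]
contact_force: [-0.0, -0.6, 0.2]
gripper_width: 0.0234
```

```bash
python3 -c "
from h import *
plan([.52,.2,.22],160)"
```

```text
t 3.32 tcp [ 0.4912 -0.2192  0.2391] jaw yaw 105.18 z-axis yaw 15.18 tilt x [ 0.005  -0.0021 -1.    ] j [ -3.1   7.4 -16.8   0.1 -65.6 -71.8] w 0.0234 F [-0.03 -0.59  0.15] M [-0.092  0.006  0.006]
shift mm tool [ 18.4 397.1 137.5] rows [ 0.92 19.85  6.87]  turn deg [-54.82   0.13   0.29] rows [-11.96   0.03   0.06]
```

Emit:
arm_command(
  plan=[
    {"dx":0.05,"dy":1,"dz":0.35,"wx":0,"wy":0,"wz":0},
    {"dx":0.05,"dy":1,"dz":0.35,"wx":0,"wy":0,"wz":0},
    {"dx":0.05,"dy":1,"dz":0.35,"wx":0,"wy":0,"wz":0},
    {"dx":0.05,"dy":1,"dz":0.35,"wx":0,"wy":0,"wz":0},
    {"dx":0.05,"dy":1,"dz":0.35,"wx":0,"wy":0,"wz":0},
    {"dx":0.05,"dy":1,"dz":0.35,"wx":0,"wy":0,"wz":0},
    {"dx":0.05,"dy":1,"dz":0.35,"wx":0,"wy":0,"wz":0},
    {"dx":0.05,"dy":1,"dz":0.35,"wx":0,"wy":0,"wz":0},
    {"dx":0.05,"dy":1,"dz":0.35,"wx":0,"wy":0,"wz":0},
    {"dx":0.05,"dy":1,"dz":0.35,"wx":0,"wy":0,"wz":0},
    {"dx":0.05,"dy":1,"dz":0.35,"wx":0,"wy":0,"wz":0},
    {"dx":0.05,"dy":1,"dz":0.35,"wx":0,"wy":0,"wz":0},
    {"dx":0.05,"dy":1,"dz":0.35,"wx":0,"wy":0,"wz":0},
    {"dx":0.05,"dy":1,"dz":0.35,"wx":0,"wy":0,"wz":0},
    {"dx":0.05,"dy":1,"dz":0.35,"wx":0,"wy":0,"wz":0},
    {"dx":0.05,"dy":1,"dz":0.35,"wx":0,"wy":0,"wz":0},
    {"dx":0.05,"dy":1,"dz":0.35,"wx":0,"wy":0,"wz":0},
    {"dx":0.05,"dy":1,"dz":0.35,"wx":0,"wy":0,"wz":0},
    {"dx":0.05,"dy":1,"dz":0.35,"wx":0,"wy":0,"wz":0},
    {"dx":0.05,"dy":1,"dz":0.35,"wx":0,"wy":0,"wz":0},
  ],
)

```text
time_s: 4.98
tcp_pos: [0.5238, 0.2264, 0.222]
eef_rot: [-12.1, 89.2, 3.3]
contact_force: [0.7, -0.5, 0.2]
gripper_width: 0.0229
```

Run:
```python
from h import *
plan([.537,.2615,.15],160)
m,f,R,t=cam('wrist')
p,d=r.capture('wrist'); save(p,'pics/wrist1.png'); np.savez('pics/wrist1.npz',p=p,d=d,R=R,t=t)
for q in ['knob_top','off_mark','handle','slot','lug']:
    print(q,[(np.round(x['centre'],1),round(x['score'],2)) for x in r.spot_point('wrist',q)][:3])
```

```text
t 4.98 tcp [0.5238 0.2264 0.222 ] jaw yaw 105.34 z-axis yaw 15.34 tilt x [ 1.410e-02  8.000e-04 -9.999e-01] j [  43.4   11.   -14.9    0.6  -63.5 -118.3] w 0.0229 F [ 0.69 -0.47  0.2 ] M [-0.007  0.009 -0.024]
shift mm tool [72.2 30.6 21. ] rows [3.61 1.53 1.05]  turn deg [-54.66   0.65   0.53] rows [-11.92   0.14   0.12]
knob_top [(array([315.8, 220.5]), 0.6)]
off_mark [(array([331.6, 176.7]), 0.82)]
handle [(array([149.1, 182. ]), 0.83)]
slot [(array([152.4, 228.7]), 0.88)]
lug [(array([239.9, 320.7]), 0.94), (array([50.1, 75.2]), 0.16)]
```

View pics/wrist1.png

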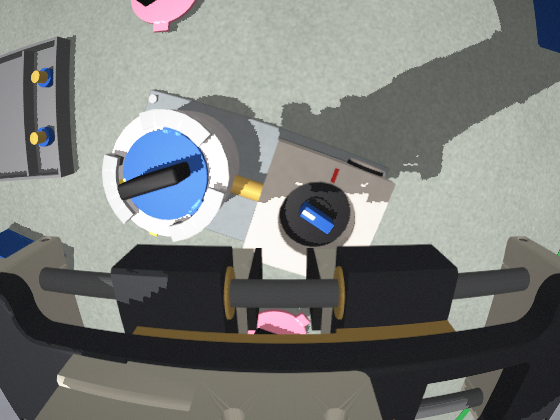

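```bash
cat >> h.py <<'E'
def cloudw(npz):
    z=np.load(npz); m,f,_,_=cam('wrist'); R,t=z['R'],z['t']; d=z['d']; p=z['p'].astype(int)
    v,u=np.mgrid[:420,:560]; a=u-m['cx']; b=v-m['cy']; rr=np.hypot(a,b)+1e-9; th=rr/f
    k=np.tan(np.minimum(th,1.5))/rr
    P=(np.stack([a*k*d,b*k*d,d],-1)-t)@R
    return p,d,P
E
python3 - <<'E'
from h import *
z=np.load('pics/wrist1.npz'); RT=(z['R'],z['t'])
print('knob',ray('wrist',315.8,220.5,.07,RT),'off',ray('wrist',335,176,.07,RT),'offdet',ray('wrist',331.6,176.7,.07,RT),'handle',ray('wrist',149.1,182,.119,RT),'slot',ray('wrist',152.4,228.7,.085,RT))
p,d,P=cloudw('pics/wrist1.npz'); x,y,zz=P[...,0],P[...,1],P[...,2]
roi=(abs(x-.537)<.03)&(abs(y-.262)<.03)&(d>0)
b=roi&(p[...,2]>p[...,0]+50)&(zz>.064)
wh=roi&(p.min(-1)>150)&(zz>.064)
Q=np.c_[x[b|wh],y[b|wh]];print('bar top',b.sum(),wh.sum(),cv2.minAreaRect(Q.astype(np.float32)),Q.mean(0),np.median(zz[b|wh]))
c=np.linalg.eigh(np.cov(Q.T))[1][:,1]; print(np.degrees(np.arctan2(c[1],c[0])))
w=np.c_[x[wh],y[wh]]; print('white',w.mean(0) if len(w) else None)
k=(d>0)&(abs(x-.53)<.05)&(abs(y-.112)<.05)&(zz>.122); Q=np.c_[x[k],y[k]];print('handle',k.sum(),cv2.minAreaRect(Q.astype(np.float32)),np.median(zz[k]))
E
python3 - <<'E'
import cv2
a=cv2.imread('pics/wrist1.png'); cv2.imwrite('pics/w1z.png',cv2.resize(a[90:270,90:410],None,fx=2.5,fy=2.5,interpolation=cv2.INTER_CUBIC))
E
```

```text
knob [0.53508894 0.2618303 ] off [0.48827812 0.2666989 ] offdet [0.48981087 0.26378311] handle [0.52561037 0.11124729] slot [0.5813922  0.10866641]
bar top 400 131 ((0.5374811887741089, 0.2621670365333557), (0.051750753074884415, 0.06805296987295151), 8.98283863067627) [0.53560695 0.25955117] 0.07114770924880676
124.3928485236916
white [0.54133137 0.24829173]
handle 11526 ((0.5243449211120605, 0.12843269109725952), (0.06675081700086594, 0.06365202367305756), 63.36403274536133) 0.31155246336386333
```

View pics/w1z.png

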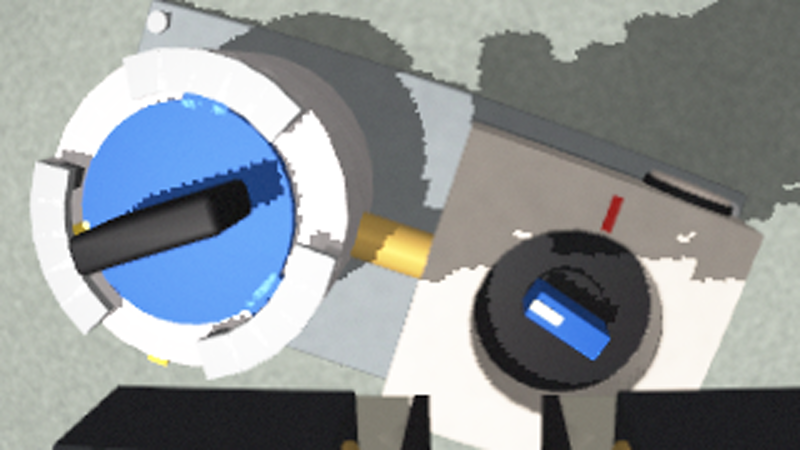

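Run:
```python
from h import *
z=np.load('pics/wrist1.npz'); RT=(z['R'],z['t'])
g=lambda a,b,h:ray('wrist',90+a/2.5,90+b/2.5,h,RT)
c=[g(*k,.07) for k in [(540,280),(610,325),(597,360),(527,313)]]
for q in c: print(q.round(4))
print('c',np.mean(c,0)); A=(c[1]+c[2]-c[0]-c[3])/2; print(np.linalg.norm(A),np.degrees(np.arctan2(A[1],A[0])))
print('off',g(612,214,.07))
p=np.load('pics/wrist1.npz')['p'].astype(int); b=(p[...,2]>p[...,0]+80)|((p.min(-1)>200))
b[:195]=0;b[237:]=0;b[:,:295]=0;b[:,340:]=0
n,l,s,ce=cv2.connectedComponentsWithStats(b.astype(np.uint8)); print(s,ce)
i=1+np.argmax(s[1:,4]); v,u=np.where(l==i); Q=np.array([ray('wrist',a,bb,.07,RT) for a,bb in zip(u,v)]); print(cv2.minAreaRect(Q.astype(np.float32)))
```

```text
[0.5199 0.2474]
[0.5299 0.2789]
[0.5451 0.2784]
[0.5338 0.2463]
c [0.53215494 0.26274728]
0.03355503119938992 71.46907794551566
off [0.4879656  0.26640224]
[[     0      0    560    420 234771]
 [   300    204     34     30    429]] [[279.43347347 209.48224014]
 [315.90675991 219.21911422]]
((0.5338792204856873, 0.26121509075164795), (0.036767564713954926, 0.012411276809871197), 69.65531921386719)
```

Emit:
arm_command(
  plan=[
    {"dx":0.2,"dy":0.08,"dz":0.14,"wx":-1,"wy":0.01,"wz":0.01},
    {"dx":0.2,"dy":0.08,"dz":0.14,"wx":-1,"wy":0.01,"wz":0.01},
    {"dx":0.2,"dy":0.08,"dz":0.14,"wx":-1,"wy":0.01,"wz":0.01},
    {"dx":0.2,"dy":0.08,"dz":0.14,"wx":-1,"wy":0.01,"wz":0.01},
    {"dx":0.2,"dy":0.08,"dz":0.14,"wx":-1,"wy":0.01,"wz":0.01},
    {"dx":0.2,"dy":0.08,"dz":0.14,"wx":-1,"wy":0.01,"wz":0.01},
    {"dx":0.2,"dy":0.08,"dz":0.14,"wx":-1,"wy":0.01,"wz":0.01},
    {"dx":0.2,"dy":0.08,"dz":0.14,"wx":-1,"wy":0.01,"wz":0.01},
    {"dx":0.2,"dy":0.08,"dz":0.14,"wx":-1,"wy":0.01,"wz":0.01},
    {"dx":0.2,"dy":0.08,"dz":0.14,"wx":-1,"wy":0.01,"wz":0.01},
    {"dx":0.2,"dy":0.08,"dz":0.14,"wx":-1,"wy":0.01,"wz":0.01},
    {"dx":0.2,"dy":0.08,"dz":0.14,"wx":-1,"wy":0.01,"wz":0.01},
    {"dx":0,"dy":0,"dz":0,"wx":0,"wy":0,"wz":0},
    {"dx":0,"dy":0,"dz":0,"wx":0,"wy":0,"wz":0},
  ],
)

```text
time_s: 6.45
tcp_pos: [0.5382, 0.2471, 0.1768]
eef_rot: [-28.1, 89.7, 43.9]
contact_force: [0.6, -0.5, 0.2]
gripper_width: 0.0233
```

Run:
```python
from h import *
plan([.536,.262,.1],160.5)
m,f,R,t=cam('wrist')
p,d=r.capture('wrist'); save(p,'pics/wrist2.png'); np.savez('pics/wrist2.npz',p=p,d=d,R=R,t=t)
RT=(R,t); p=p.astype(int)
X=proj('wrist',[.536,.262,.07]); print(X)
a=cv2.imread('pics/wrist2.png'); u,v=X.astype(int); cv2.circle(a,(u,v),1,(0,255,0)); cv2.imwrite('pics/w2z.png',cv2.resize(a[max(0,v-60):v+60,u-80:u+80],None,fx=5,fy=5,interpolation=cv2.INTER_CUBIC)); print(u-80,max(0,v-60))
```

```text
t 6.45 tcp [0.5382 0.2471 0.1768] jaw yaw 162.01 z-axis yaw 72.01 tilt x [ 0.0044  0.0042 -1.    ] j [ 43.6  15.3 -15.2  -0.  -59.1 -61.5] w 0.0233 F [ 0.55 -0.45  0.17] M [0.043 0.146 0.008]
shift mm tool [76.8  6.9 13.1] rows [3.84 0.35 0.65]  turn deg [1.51 0.31 0.16] rows [0.33 0.07 0.04]
[290.48015241 229.25084508]
210 169
```

View pics/w2z.png

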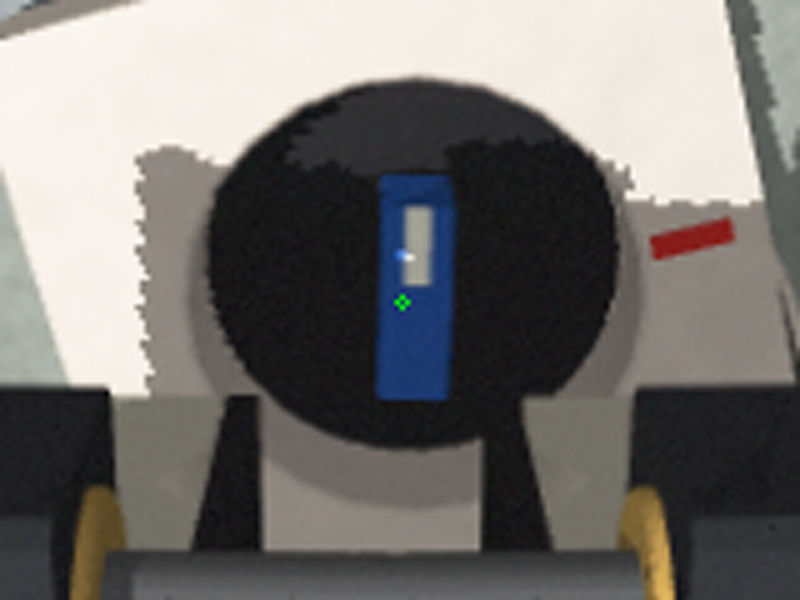

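Run:
```python
from h import *
z=np.load('pics/wrist2.npz'); RT=(z['R'],z['t']); print('cam',(-RT[0].T@RT[1]).round(3), 'axis', RT[0][2].round(2))
g=lambda a,b,h=.07:ray('wrist',210+a/5,169+b/5,h,RT)
c=[g(381,205),g(381,175),g(455,177),g(453,207),g(447,400),g(377,398)]
for q in c: print(q.round(4))
e=(g(381,205)+g(453,207))/2; e0=(g(381,175)+g(455,177))/2; h=(g(447,400)+g(377,398))/2
for E in (e,e0):
  A=h-E; print((h+E)/2,np.linalg.norm(A),np.degrees(np.arctan2(A[1],A[0])))
o=g(692,239); print('off',o, o+.047*np.array([np.cos(np.radians(4)),-np.sin(np.radians(4))]))
```

```text
cam [0.513 0.177 0.324] axis [ 0.09  0.26 -0.96]
[0.5343 0.2452]
[0.5328 0.2404]
[0.5215 0.2444]
[0.5233 0.2491]
[0.5342 0.2812]
[0.5454 0.2772]
[0.53429353 0.26318336] 0.03387808529131432 71.08739070107035
[0.53345631 0.26080566] 0.03891952228817616 71.02453546553029
off [0.48710445 0.26661396] [0.53398996 0.26333541]
```

Emit:
arm_command(
  plan=[
    {"dx":0.8,"dy":0.08,"dz":0.15,"wx":0.04,"wy":0.015,"wz":0.01},
    {"dx":0.8,"dy":0.08,"dz":0.15,"wx":0.04,"wy":0.015,"wz":0.01},
    {"dx":0.8,"dy":0.08,"dz":0.15,"wx":0.04,"wy":0.015,"wz":0.01},
    {"dx":0.8,"dy":0.08,"dz":0.15,"wx":0.04,"wy":0.015,"wz":0.01},
    {"dx":0.6,"dy":0.08,"dz":0.15,"wx":0.04,"wy":0.015,"wz":0.01},
    {"dx":0,"dy":0,"dz":0,"wx":0,"wy":0,"wz":0},
  ],
)

```text
time_s: 7.0
tcp_pos: [0.538, 0.2629, 0.1027]
eef_rot: [-26.7, 89.6, 43.4]
contact_force: [-0.1, -0.7, 0.4]
gripper_width: 0.0231
```

```bash
python3 -c "
from h import *
plan([.5353,.2628,.064],161)
m,f,R,t=cam('wrist')
p,d=r.capture('wrist'); save(p,'pics/wrist3.png'); np.savez('pics/wrist3.npz',p=p,d=d,R=R,t=t)
p,d=r.capture('scene'); save(cv2.resize(p[190:280,350:450],None,fx=6,fy=6),'pics/scene3.png')
"
```

```text
t 7.0 tcp [0.538  0.2629 0.1027] jaw yaw 160.05 z-axis yaw 70.05 tilt x [ 0.0049  0.0047 -1.    ] j [ 44.7  20.1 -19.3   0.  -50.2 -64.7] w 0.0231 F [-0.12 -0.74  0.4 ] M [0.027 0.159 0.047]
shift mm tool [38.6  2.6 -1.3] rows [ 1.93  0.13 -0.06]  turn deg [-0.95  0.35  0.18] rows [-0.21  0.08  0.04]
```

View pics/wrist3.png

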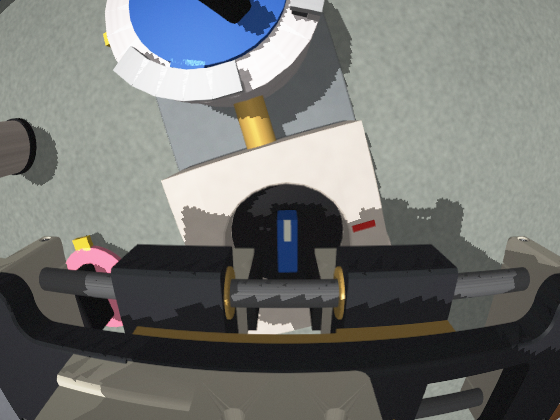

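View pics/scene3.png

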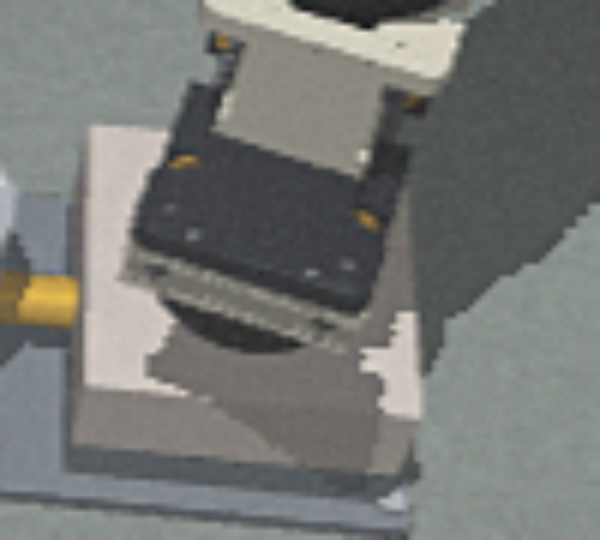

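Run:
```python
from h import *
s,M=st(); z=np.load('pics/wrist3.npz'); RT=(z['R'],z['t'])
c=s['tcp_pos']
for dz in (-.02,-.01,0,.01):
  for y in (-.006,0,.006): print(dz,y,proj('wrist',c+M@[.0327,y,dz],RT).round(1))
a=cv2.imread('pics/wrist3.png'); cv2.imwrite('pics/w3z.png',cv2.resize(a[170:350,210:370],None,fx=4.4,fy=3.3,interpolation=cv2.INTER_CUBIC))
```

```text
t 7.1 tcp [0.539  0.2633 0.1048] jaw yaw 160.13 z-axis yaw 70.14 tilt x [ 0.0071  0.0058 -1.    ] j [ 44.7  19.9 -19.2   0.1 -50.3 -64.6] w 0.0233 F [ 0.08 -0.05  0.39] M [ 0.053  0.1   -0.076]
-0.02 -0.006 [269.3 218.9]
-0.02 0 [279.7 218.9]
-0.02 0.006 [290.2 218.8]
-0.01 -0.006 [269.5 235.3]
-0.01 0 [279.8 235.3]
-0.01 0.006 [290.1 235.2]
0 -0.006 [269.8 251.1]
0 0 [279.9 251.1]
0 0.006 [290.  251.1]
0.01 -0.006 [270.1 266.3]
0.01 0 [280.  266.3]
0.01 0.006 [289.9 266.3]
```

View pics/w3z.png

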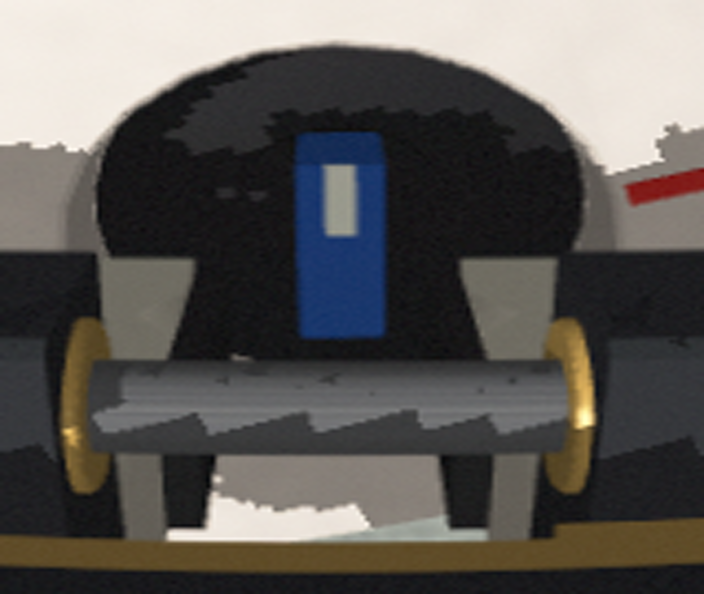

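Emit:
arm_command(
  plan=[
    {"dx":0.1,"dy":0.15,"dz":-0.05,"wx":0,"wy":0.08,"wz":0.04},
    {"dx":0.7,"dy":0,"dz":0,"wx":0,"wy":0,"wz":0},
    {"dx":0.7,"dy":0,"dz":0,"wx":0,"wy":0,"wz":0},
    {"dx":0.5,"dy":0,"dz":0,"wx":0,"wy":0,"wz":0},
    {"dx":0,"dy":0,"dz":0,"wx":0,"wy":0,"wz":0},
  ],
)

```text
time_s: 7.52
tcp_pos: [0.5384, 0.265, 0.0694]
eef_rot: [-35.0, 89.4, 35.0]
contact_force: [0.2, -0.0, -0.3]
gripper_width: 0.0233
```

```bash
python3 -c "
from h import *
plan([.5355,.2628,.064],160.5)
"
```

```text
t 7.52 tcp [0.5384 0.265  0.0694] jaw yaw 160.05 z-axis yaw 70.05 tilt x [ 0.0085  0.0059 -0.9999] j [ 44.9  22.3 -21.2   0.1 -45.9 -65. ] w 0.0233 F [ 0.22 -0.   -0.26] M [-0.031  0.131 -0.004]
shift mm tool [ 5.3  2.  -3.1] rows [ 0.27  0.1  -0.16]  turn deg [-0.45  0.48  0.34] rows [-0.1   0.11  0.07]
```

Emit:
arm_command(
  plan=[
    {"dx":0.3,"dy":0.1,"dz":-0.12,"wx":0,"wy":0.1,"wz":0.07},
    {"dx":0.15,"dy":0.05,"dz":-0.05,"wx":0,"wy":0.05,"wz":0.03},
  ],
)

```text
time_s: 7.68
tcp_pos: [0.5349, 0.2632, 0.0614]
eef_rot: [152.7, 89.8, -137.2]
contact_force: [0.2, 0.3, 0.2]
gripper_width: 0.0231
```

Emit:
arm_command(
  plan=[
    {"dx":0,"dy":0,"dz":0,"wx":0,"wy":0,"wz":0},
    {"dx":0,"dy":0,"dz":0,"wx":0,"wy":0,"wz":0},
    {"dx":0,"dy":0,"dz":0,"wx":0,"wy":0,"wz":0},
    {"dx":0,"dy":0,"dz":0,"wx":0,"wy":0,"wz":0},
  ],
  fingers=1,
  force=8,
)

```text
time_s: 8.02
tcp_pos: [0.5362, 0.2626, 0.0618]
eef_rot: [179.7, 89.8, -110.2]
contact_force: [-2.8, 3.4, -1.0]
gripper_width: 0.012
```

```bash
python3 -c "
from h import *
plan([.5355,.2628,.064],160.5)
"
```

```text
t 8.02 tcp [0.5362 0.2626 0.0618] jaw yaw 160.07 z-axis yaw 70.07 tilt x [-0.0011 -0.003  -1.    ] j [ 44.9  23.  -21.4   0.1 -45.8 -64.9] w 0.012 F [-2.79  3.41 -0.99] M [ 1.194  1.379 -0.046]
shift mm tool [-2.2  0.7 -0.1] rows [-0.11  0.03 -0.  ]  turn deg [-0.43 -0.19 -0.  ] rows [-0.09 -0.04 -0.  ]
```

Emit:
arm_command(
  plan=[
    {"dx":0,"dy":0,"dz":0,"wx":1,"wy":0,"wz":0},
    {"dx":0,"dy":0,"dz":0,"wx":1,"wy":0,"wz":0},
    {"dx":0,"dy":0,"dz":0,"wx":1,"wy":0,"wz":0},
    {"dx":0,"dy":0,"dz":0,"wx":1,"wy":0,"wz":0},
    {"dx":0,"dy":0,"dz":0,"wx":1,"wy":0,"wz":0},
    {"dx":0,"dy":0,"dz":0,"wx":1,"wy":0,"wz":0},
  ],
)

```text
time_s: 8.52
tcp_pos: [0.5363, 0.2626, 0.0618]
eef_rot: [-155.4, 89.8, -114.0]
contact_force: [2.2, -0.5, -3.3]
gripper_width: 0.0117
```

```bash
python3 -c "
from h import *
plan([.5358,.2628,.063],87)
"
```

```text
t 8.52 tcp [0.5363 0.2626 0.0618] jaw yaw 131.47 z-axis yaw 41.47 tilt x [-0.0011 -0.0025 -1.    ] j [ 44.9  23.  -21.4   0.1 -45.8 -93.4] w 0.0117 F [ 2.22 -0.48 -3.3 ] M [-0.102 -0.477 -0.037]
shift mm tool [-1.2  0.5 -0.2] rows [-0.06  0.02 -0.01]  turn deg [44.47 -0.11  0.12] rows [ 9.7  -0.02  0.03]
```

Emit:
arm_command(
  plan=[
    {"dx":0,"dy":0,"dz":0,"wx":1,"wy":0,"wz":0},
    {"dx":0,"dy":0,"dz":0,"wx":1,"wy":0,"wz":0},
    {"dx":0,"dy":0,"dz":0,"wx":1,"wy":0,"wz":0},
    {"dx":0,"dy":0,"dz":0,"wx":1,"wy":0,"wz":0},
    {"dx":0,"dy":0,"dz":0,"wx":1,"wy":0,"wz":0},
    {"dx":0,"dy":0,"dz":0,"wx":1,"wy":0,"wz":0},
    {"dx":0,"dy":0,"dz":0,"wx":1,"wy":0,"wz":0},
    {"dx":0,"dy":0,"dz":0,"wx":1,"wy":0,"wz":0},
    {"dx":0,"dy":0,"dz":0,"wx":0.7,"wy":0,"wz":0},
  ],
)

```text
time_s: 9.27
tcp_pos: [0.5364, 0.2623, 0.0618]
eef_rot: [-118.5, 89.9, -119.2]
contact_force: [0.3, -0.1, -3.2]
gripper_width: 0.0121
```

```bash
python3 -c "
from h import *
plan([.5358,.2628,.063],86)
"
```

```text
t 9.27 tcp [0.5364 0.2623 0.0618] jaw yaw 89.38 z-axis yaw -0.62 tilt x [-0.0011 -0.002  -1.    ] j [ 4.480e+01  2.290e+01 -2.140e+01  1.000e-01 -4.580e+01 -1.355e+02] w 0.0121 F [ 0.35 -0.14 -3.24] M [-0.089 -0.434 -0.012]
shift mm tool [-1.2  0.5 -0.6] rows [-0.06  0.02 -0.03]  turn deg [ 3.38 -0.06  0.12] rows [ 0.74 -0.01  0.03]
```

Small steps to the stop, watching the moment.

Emit:
arm_command(
  plan=[
    {"dx":0,"dy":0,"dz":0,"wx":0.4,"wy":0,"wz":0},
    {"dx":0,"dy":0,"dz":0,"wx":0.4,"wy":0,"wz":0},
  ],
)

```text
time_s: 9.43
tcp_pos: [0.5364, 0.2623, 0.0618]
eef_rot: [-117.4, 89.9, -122.0]
contact_force: [1.2, 0.4, -3.0]
gripper_width: 0.0118
```

```bash
python3 -c "
from h import *
st()"
```

```text
t 9.43 tcp [0.5364 0.2623 0.0618] jaw yaw 85.39 z-axis yaw -4.61 tilt x [-0.0012 -0.0019 -1.    ] j [  44.8   22.9  -21.4    0.   -45.8 -139.5] w 0.0118 F [ 1.24  0.38 -2.97] M [-0.034 -0.369  0.141]
```

Emit:
arm_command(
  plan=[
    {"dx":0,"dy":0,"dz":0,"wx":0.4,"wy":0,"wz":0},
    {"dx":0,"dy":0,"dz":0,"wx":0.4,"wy":0,"wz":0},
  ],
)

```text
time_s: 9.6
tcp_pos: [0.5361, 0.2622, 0.0618]
eef_rot: [-120.5, 89.9, -128.9]
contact_force: [0.0, -0.2, -2.3]
gripper_width: 0.013
```

```bash
python3 -c "
from h import *
st()"
```

```text
t 9.6 tcp [0.5361 0.2622 0.0618] jaw yaw 81.54 z-axis yaw -8.46 tilt x [-0.0016 -0.002  -1.    ] j [  44.8   22.9  -21.4    0.   -45.8 -143.3] w 0.013 F [ 0.03 -0.16 -2.35] M [ 0.102 -0.203  0.281]
```

Emit:
arm_command(
  plan=[
    {"dx":0,"dy":0,"dz":0,"wx":0,"wy":0,"wz":0},
    {"dx":0,"dy":0,"dz":0,"wx":0,"wy":0,"wz":0},
    {"dx":0,"dy":0,"dz":0,"wx":0,"wy":0,"wz":0},
    {"dx":-0.5,"dy":0,"dz":0,"wx":0,"wy":0,"wz":0},
    {"dx":-1,"dy":0,"dz":0,"wx":0,"wy":0,"wz":0},
    {"dx":-1,"dy":0,"dz":0,"wx":0,"wy":0,"wz":0},
    {"dx":-1,"dy":0,"dz":0,"wx":0,"wy":0,"wz":0},
    {"dx":-1,"dy":0,"dz":0,"wx":0,"wy":0,"wz":0},
    {"dx":-1,"dy":0,"dz":0,"wx":0,"wy":0,"wz":0},
    {"dx":0,"dy":0,"dz":0,"wx":0,"wy":0,"wz":0},
  ],
  fingers=0.47,
)

```text
time_s: 10.43
tcp_pos: [0.5366, 0.2623, 0.1822]
eef_rot: [-81.9, 89.9, -90.0]
contact_force: [0.1, 0.0, 0.1]
gripper_width: 0.0233
```

```bash
python3 -c "
from h import *
plan([.5275,.1125,.2],209)
m,f,R,t=cam('wrist')
p,d=r.capture('wrist'); save(p,'pics/wrist4.png'); np.savez('pics/wrist4.npz',p=p,d=d,R=R,t=t)
"
```

```text
t 10.43 tcp [0.5366 0.2623 0.1822] jaw yaw 81.87 z-axis yaw -8.13 tilt x [ 0.     -0.0021 -1.    ] j [ 4.48e+01  1.57e+01 -1.39e+01  1.00e-01 -6.05e+01 -1.43e+02] w 0.0233 F [0.11 0.02 0.12] M [ 0.054 -0.205 -0.023]
shift mm tool [ -17.5 -149.6   12.2] rows [-0.87 -7.48  0.61]  turn deg [-1.2713e+02 -1.2000e-01  8.0000e-02] rows [-2.774e+01 -3.000e-02  2.000e-02]
```

View pics/wrist4.png

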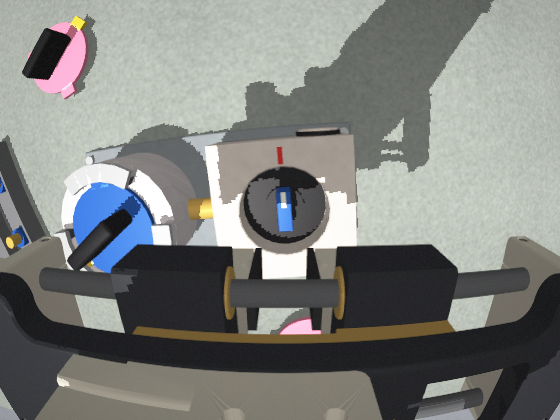

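Run:
```python
from h import *
a=cv2.imread('pics/wrist4.png'); cv2.imwrite('pics/w4z.png',cv2.resize(a[140:245,225:345],None,fx=5,fy=5,interpolation=cv2.INTER_CUBIC))
z=np.load('pics/wrist4.npz'); RT=(z['R'],z['t']); p=z['p'].astype(int)
m=(p[...,2]>p[...,0]+50); m[:, :265]=0; m[:,305:]=0; m[:185]=0; m[235:]=0
v,u=np.where(m); Q=np.array([ray('wrist',a,b,.07,RT) for a,b in zip(u,v)],np.float32); print(cv2.minAreaRect(Q),len(Q),Q.mean(0))
```

```text
((0.5326038002967834, 0.26276668906211853), (0.012471792288124561, 0.03806581720709801), 86.4552230834961) 558 [0.5339351 0.2627938]
```

View pics/w4z.png

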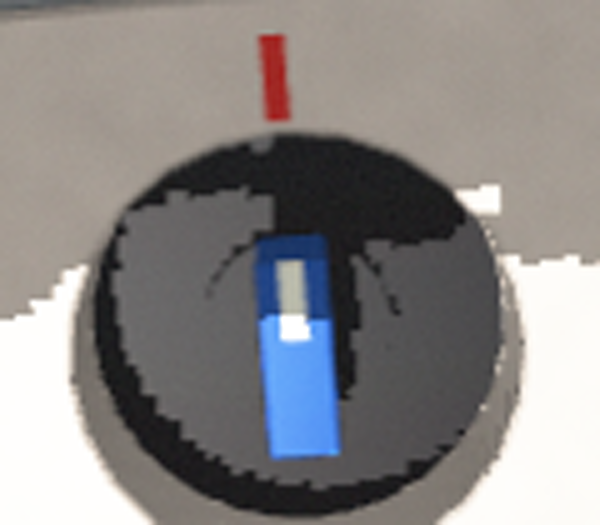

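Emit:
arm_command(
  plan=[
    {"dx":-0.1,"dy":-0.94,"dz":0.08,"wx":0,"wy":0,"wz":0},
    {"dx":-0.1,"dy":-0.94,"dz":0.08,"wx":0,"wy":0,"wz":0},
    {"dx":-0.1,"dy":-0.94,"dz":0.08,"wx":0,"wy":0,"wz":0},
    {"dx":-0.1,"dy":-0.94,"dz":0.08,"wx":0,"wy":0,"wz":0},
    {"dx":-0.1,"dy":-0.94,"dz":0.08,"wx":0,"wy":0,"wz":0},
    {"dx":-0.1,"dy":-0.94,"dz":0.08,"wx":0,"wy":0,"wz":0},
    {"dx":-0.1,"dy":-0.94,"dz":0.08,"wx":0,"wy":0,"wz":0},
    {"dx":-0.1,"dy":-0.94,"dz":0.08,"wx":0,"wy":0,"wz":0},
    {"dx":0,"dy":0,"dz":0,"wx":-1,"wy":0,"wz":0},
    {"dx":0,"dy":0,"dz":0,"wx":-1,"wy":0,"wz":0},
    {"dx":0,"dy":0,"dz":0,"wx":-1,"wy":0,"wz":0},
    {"dx":0,"dy":0,"dz":0,"wx":-1,"wy":0,"wz":0},
    {"dx":0,"dy":0,"dz":0,"wx":-1,"wy":0,"wz":0},
    {"dx":0,"dy":0,"dz":0,"wx":-1,"wy":0,"wz":0},
    {"dx":0,"dy":0,"dz":0,"wx":-1,"wy":0,"wz":0},
    {"dx":0,"dy":0,"dz":0,"wx":-1,"wy":0,"wz":0},
    {"dx":0,"dy":0,"dz":0,"wx":-1,"wy":0,"wz":0},
    {"dx":0,"dy":0,"dz":0,"wx":-1,"wy":0,"wz":0},
    {"dx":0,"dy":0,"dz":0,"wx":-1,"wy":0,"wz":0},
    {"dx":0,"dy":0,"dz":0,"wx":-1,"wy":0,"wz":0},
  ],
  fingers=0.32,
)

```text
time_s: 12.15
tcp_pos: [0.5115, 0.0778, 0.1907]
eef_rot: [158.0, 88.6, -153.1]
contact_force: [0.0, -0.3, 0.5]
gripper_width: 0.0298
```

```bash
python3 -c "
from h import *
plan([.5275,.1125,.19],209)"
```

```text
t 12.15 tcp [0.5115 0.0778 0.1907] jaw yaw 138.96 z-axis yaw 48.97 tilt x [-0.0211 -0.0107 -0.9997] j [ 30.4   8.6 -21.9  -0.1 -60.8 -71.3] w 0.0298 F [ 0.04 -0.31  0.5 ] M [0.054 0.021 0.012]
shift mm tool [-0.  10.7 36.7] rows [-0.    0.53  1.83]  turn deg [-70.03  -0.78  -1.21] rows [-15.28  -0.17  -0.26]
```

Emit:
arm_command(
  plan=[
    {"dx":0,"dy":0,"dz":0,"wx":-1,"wy":-0.02,"wz":-0.02},
    {"dx":0,"dy":0,"dz":0,"wx":-1,"wy":-0.02,"wz":-0.02},
    {"dx":0,"dy":0,"dz":0,"wx":-1,"wy":-0.02,"wz":-0.02},
    {"dx":0,"dy":0,"dz":0,"wx":-1,"wy":-0.02,"wz":-0.02},
    {"dx":0,"dy":0,"dz":0,"wx":-1,"wy":-0.02,"wz":-0.02},
    {"dx":0,"dy":0,"dz":0,"wx":-1,"wy":-0.02,"wz":-0.02},
    {"dx":0,"dy":0,"dz":0,"wx":-1,"wy":-0.02,"wz":-0.02},
    {"dx":0,"dy":0,"dz":0,"wx":-1,"wy":-0.02,"wz":-0.02},
    {"dx":0,"dy":0,"dz":0,"wx":-1,"wy":-0.02,"wz":-0.02},
    {"dx":0,"dy":0,"dz":0,"wx":-1,"wy":-0.02,"wz":-0.02},
    {"dx":0,"dy":0,"dz":0,"wx":-1,"wy":-0.02,"wz":-0.02},
    {"dx":0,"dy":0,"dz":0,"wx":-1,"wy":-0.02,"wz":-0.02},
    {"dx":0,"dy":0,"dz":0,"wx":-1,"wy":-0.02,"wz":-0.02},
    {"dx":0,"dy":0,"dz":0,"wx":-1,"wy":-0.02,"wz":-0.02},
    {"dx":0,"dy":0,"dz":0,"wx":-1,"wy":-0.02,"wz":-0.02},
    {"dx":0,"dy":0,"dz":0,"wx":0,"wy":0,"wz":0},
  ],
)

```text
time_s: 13.48
tcp_pos: [0.4963, 0.0556, 0.1829]
eef_rot: [49.2, 89.1, 170.2]
contact_force: [0.2, -0.0, -0.3]
gripper_width: 0.0301
```

```bash
python3 -c "
from h import *
plan([.5275,.1125,.18],209)
m,f,R,t=cam('wrist')
p,d=r.capture('wrist'); save(p,'pics/wrist5.png'); np.savez('pics/wrist5.npz',p=p,d=d,R=R,t=t)
print(proj('wrist',[.5275,.1125,.131]))
"
```

```text
t 13.48 tcp [0.4963 0.0556 0.1829] jaw yaw -148.92 z-axis yaw 121.08 tilt x [-0.0155  0.0027 -0.9999] j [ 28.5   7.1 -24.7  -0.7 -58.9   2.9] w 0.0301 F [ 0.25 -0.03 -0.28] M [-0.031  0.09  -0.   ]
shift mm tool [  2.6 -56.1  32.6] rows [ 0.13 -2.81  1.63]  turn deg [ 2.08  0.58 -0.69] rows [ 0.45  0.13 -0.15]
[201.69469845 278.54624268]
```

View pics/wrist5.png

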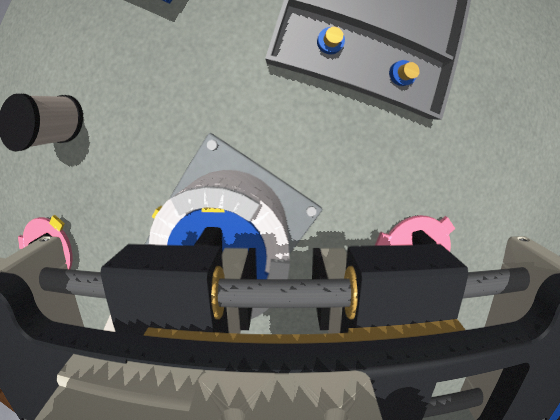

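Emit:
arm_command(
  plan=[
    {"dx":0,"dy":-0.7,"dz":0.41,"wx":0.11,"wy":0.03,"wz":-0.04},
    {"dx":0,"dy":-0.7,"dz":0.41,"wx":0.11,"wy":0.03,"wz":-0.04},
    {"dx":0,"dy":-0.7,"dz":0.41,"wx":0.11,"wy":0.03,"wz":-0.04},
    {"dx":0,"dy":-0.6,"dz":0.36,"wx":0.11,"wy":0.03,"wz":-0.04},
    {"dx":0,"dy":0,"dz":0,"wx":0,"wy":0,"wz":0},
    {"dx":0,"dy":0,"dz":0,"wx":0,"wy":0,"wz":0},
  ],
)

```text
time_s: 14.03
tcp_pos: [0.5257, 0.1071, 0.1814]
eef_rot: [93.9, 89.8, -148.7]
contact_force: [-0.3, -0.5, -0.5]
gripper_width: 0.0302
```

```bash
python3 -c "
from h import *
plan([.5275,.1125,.18],209)
s,M=st()
m,f,R,t=cam('wrist')
p,d=r.capture('wrist'); save(p,'pics/wrist6.png'); np.savez('pics/wrist6.npz',p=p,d=d,R=R,t=t)
for z in (-.028,0,.028): print(proj('wrist',s['tcp_pos']+M@[s['tcp_pos'][2]-.131,0,z],(R,t)))
print(proj('wrist',[.5275,.1125,.131]))
"
```

```text
t 14.03 tcp [0.5257 0.1071 0.1814] jaw yaw -152.56 z-axis yaw 117.44 tilt x [-0.0026 -0.0016 -1.    ] j [ 32.5  10.2 -21.3  -0.  -58.7  -5. ] w 0.0302 F [-0.34 -0.49 -0.47] M [-0.04   0.163  0.006]
shift mm tool [ 1.4 -4.1  4. ] rows [ 0.07 -0.2   0.2 ]  turn deg [-1.56 -0.01 -0.17] rows [-0.34 -0.   -0.04]
t 14.03 tcp [0.5257 0.1071 0.1814] jaw yaw -152.56 z-axis yaw 117.44 tilt x [-0.0026 -0.0016 -1.    ] j [ 32.5  10.2 -21.3  -0.  -58.7  -5. ] w 0.0302 F [-0.34 -0.49 -0.47] M [-0.04   0.163  0.006]
[282.05170301 194.3553642 ]
[282.12866901 236.54944267]
[282.21708069 275.11592343]
[275.5976505  242.44116141]
```

View pics/wrist6.png

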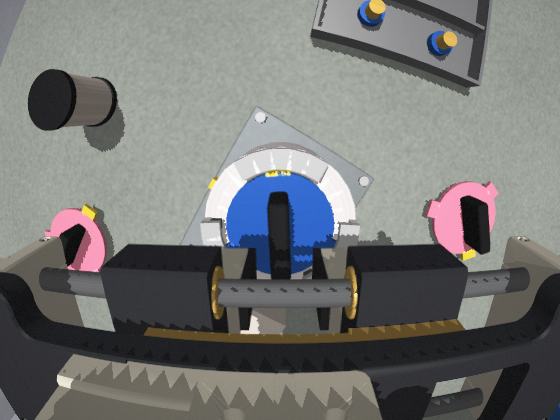

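Emit:
arm_command(
  plan=[
    {"dx":0,"dy":-0.16,"dz":0.18,"wx":-0.15,"wy":0,"wz":-0.03},
    {"dx":0.4,"dy":0,"dz":0,"wx":0,"wy":0,"wz":0},
    {"dx":0.9,"dy":0,"dz":0,"wx":0,"wy":0,"wz":0},
    {"dx":0.9,"dy":0,"dz":0,"wx":0,"wy":0,"wz":0},
    {"dx":0.7,"dy":0,"dz":0,"wx":0,"wy":0,"wz":0},
    {"dx":0.2,"dy":0,"dz":0,"wx":0,"wy":0,"wz":0},
    {"dx":0,"dy":0,"dz":0,"wx":0,"wy":0,"wz":0},
  ],
)

```text
time_s: 14.67
tcp_pos: [0.5252, 0.1089, 0.1162]
eef_rot: [-69.1, 89.9, 48.8]
contact_force: [0.1, -0.4, 0.1]
gripper_width: 0.0298
```

```bash
python3 -c "
from h import *
plan([.527,.1122,.114],208)
m,f,R,t=cam('wrist')
p,d=r.capture('wrist'); save(p,'pics/wrist7.png'); np.savez('pics/wrist7.npz',p=p,d=d,R=R,t=t)
a=cv2.imread('pics/wrist7.png'); cv2.imwrite('pics/w7z.png',cv2.resize(a[150:350,200:370],None,fx=4,fy=3,interpolation=cv2.INTER_CUBIC))
"
```

```text
t 14.67 tcp [0.5252 0.1089 0.1162] jaw yaw -152.09 z-axis yaw 117.91 tilt x [ 7.e-04  8.e-04 -1.e+00] j [ 32.6  14.1 -26.1  -0.  -49.8  -4.7] w 0.0298 F [ 0.08 -0.44  0.13] M [-0.001  0.157 -0.023]
shift mm tool [ 2.2 -3.1  2.1] rows [ 0.11 -0.16  0.11]  turn deg [-0.09  0.02  0.06] rows [-0.02  0.    0.01]
```

View pics/w7z.png

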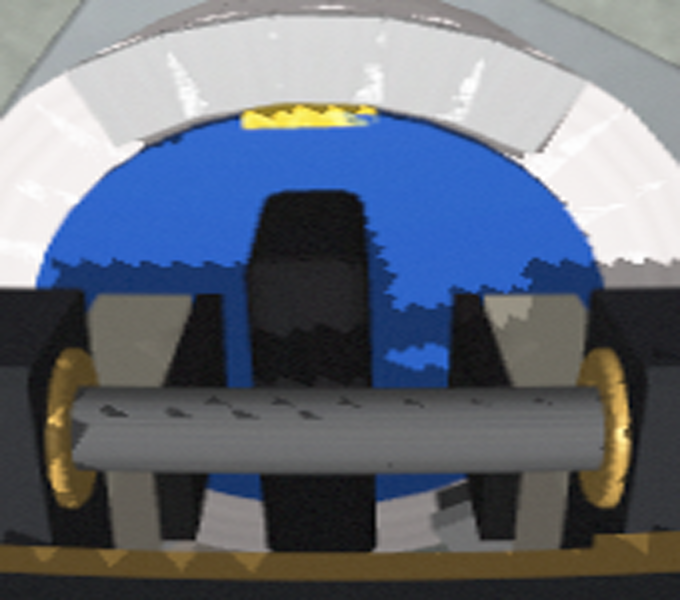

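Emit:
arm_command(
  plan=[
    {"dx":0.1,"dy":-0.18,"dz":0.12,"wx":0,"wy":0,"wz":0},
    {"dx":0,"dy":0,"dz":0,"wx":0,"wy":0,"wz":0},
  ],
)

```text
time_s: 14.88
tcp_pos: [0.5281, 0.1129, 0.1156]
eef_rot: [-85.5, 89.8, 32.4]
contact_force: [-0.2, -0.2, 1.2]
gripper_width: 0.0294
```

```bash
python3 -c "
from h import *
plan([.527,.1122,.114],208)"
```

```text
t 14.88 tcp [0.5281 0.1129 0.1156] jaw yaw -152.12 z-axis yaw 117.88 tilt x [ 0.0022  0.0014 -1.    ] j [ 32.9  14.4 -25.8   0.  -49.7  -5. ] w 0.0294 F [-0.23 -0.22  1.19] M [0.02  0.118 0.054]
shift mm tool [ 1.6  1.3 -0.2] rows [ 0.08  0.06 -0.01]  turn deg [-0.12  0.01  0.15] rows [-0.03  0.    0.03]
```

Emit:
arm_command(
  plan=[
    {"dx":0,"dy":0,"dz":0,"wx":0,"wy":0,"wz":0},
    {"dx":0,"dy":0,"dz":0,"wx":0,"wy":0,"wz":0},
    {"dx":0,"dy":0,"dz":0,"wx":0,"wy":0,"wz":0},
    {"dx":0,"dy":0,"dz":0,"wx":0,"wy":0,"wz":0},
  ],
  fingers=1,
  force=25,
)

```text
time_s: 15.22
tcp_pos: [0.5287, 0.1135, 0.1173]
eef_rot: [-85.8, 89.7, 32.2]
contact_force: [0.2, 0.5, -3.1]
gripper_width: 0.0142
```

```bash
python3 -c "
from h import *
plan([.527,.1122,.114],208)"
```

```text
t 15.22 tcp [0.5287 0.1135 0.1173] jaw yaw -152.09 z-axis yaw 117.91 tilt x [ 0.0041  0.0026 -1.    ] j [ 32.9  14.3 -25.7   0.  -49.8  -5. ] w 0.0142 F [ 0.21  0.55 -3.1 ] M [-0.093  0.222 -0.018]
shift mm tool [ 3.3  2.1 -0.4] rows [ 0.16  0.11 -0.02]  turn deg [-0.09  0.02  0.28] rows [-0.02  0.    0.06]
```

Emit:
arm_command(
  plan=[
    {"dx":0.04,"dy":0,"dz":0,"wx":-1,"wy":0,"wz":0},
    {"dx":0,"dy":0,"dz":0,"wx":-1,"wy":0,"wz":0},
    {"dx":0,"dy":0,"dz":0,"wx":-1,"wy":0,"wz":0},
    {"dx":0,"dy":0,"dz":0,"wx":-1,"wy":0,"wz":0},
    {"dx":0,"dy":0,"dz":0,"wx":-1,"wy":0,"wz":0},
    {"dx":0,"dy":0,"dz":0,"wx":-1,"wy":0,"wz":0},
  ],
)

```text
time_s: 15.72
tcp_pos: [0.5281, 0.1134, 0.1173]
eef_rot: [-108.2, 89.7, 38.2]
contact_force: [0.3, 0.7, -1.4]
gripper_width: 0.0138
```

```bash
python3 -c "
from h import *
plan([.5285,.1132,.116],266)"
```

```text
t 15.72 tcp [0.5281 0.1134 0.1173] jaw yaw -123.59 z-axis yaw 146.41 tilt x [ 0.0043  0.0033 -1.    ] j [ 32.9  14.2 -25.7  -0.  -49.8  23.5] w 0.0138 F [ 0.28  0.65 -1.36] M [ 0.273  0.369 -0.033]
shift mm tool [ 1.3 -0.1 -0.4] rows [ 0.06 -0.   -0.02]  turn deg [-29.59  -0.17   0.26] rows [-6.45 -0.04  0.06]
```

Emit:
arm_command(
  plan=[
    {"dx":0,"dy":0,"dz":0,"wx":-1,"wy":0,"wz":0},
    {"dx":0,"dy":0,"dz":0,"wx":-1,"wy":0,"wz":0},
    {"dx":0,"dy":0,"dz":0,"wx":-1,"wy":0,"wz":0},
    {"dx":0,"dy":0,"dz":0,"wx":-1,"wy":0,"wz":0},
    {"dx":0,"dy":0,"dz":0,"wx":-1,"wy":0,"wz":0},
    {"dx":0,"dy":0,"dz":0,"wx":-1,"wy":0,"wz":0},
    {"dx":0,"dy":0,"dz":0,"wx":-0.4,"wy":0,"wz":0},
    {"dx":0,"dy":0,"dz":0,"wx":0,"wy":0,"wz":0},
  ],
)

```text
time_s: 16.38
tcp_pos: [0.527, 0.114, 0.1173]
eef_rot: [-120.0, 89.6, 57.4]
contact_force: [1.3, -0.0, -1.0]
gripper_width: 0.0141
```

```bash
python3 -c "
from h import *
plan([.5285,.1132,.116],266)
m,f,R,t=cam('wrist')
p,d=r.capture('wrist'); save(p,'pics/wrist8.png')
p,d=r.capture('scene'); save(cv2.resize(p[170:280,270:400],None,fx=5,fy=5),'pics/scene8.png')
"
```

```text
t 16.38 tcp [0.527  0.114  0.1173] jaw yaw -92.52 z-axis yaw 177.48 tilt x [ 0.0033  0.0052 -1.    ] j [ 32.9  14.1 -25.8  -0.2 -49.8  54.7] w 0.0141 F [ 1.31 -0.02 -0.98] M [-0.295  0.065 -0.   ]
shift mm tool [ 1.3  0.8 -1.6] rows [ 0.07  0.04 -0.08]  turn deg [ 1.48 -0.17  0.31] rows [ 0.32 -0.04  0.07]
```

View pics/wrist8.png

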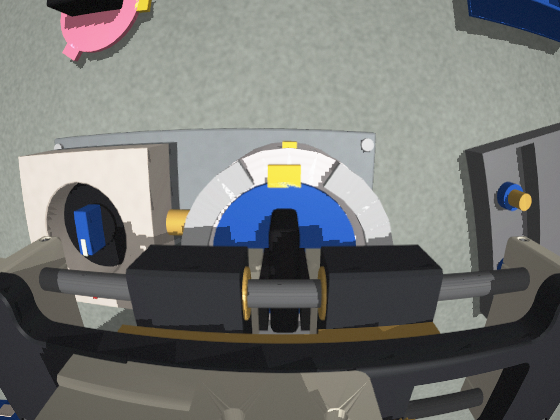

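View pics/scene8.png

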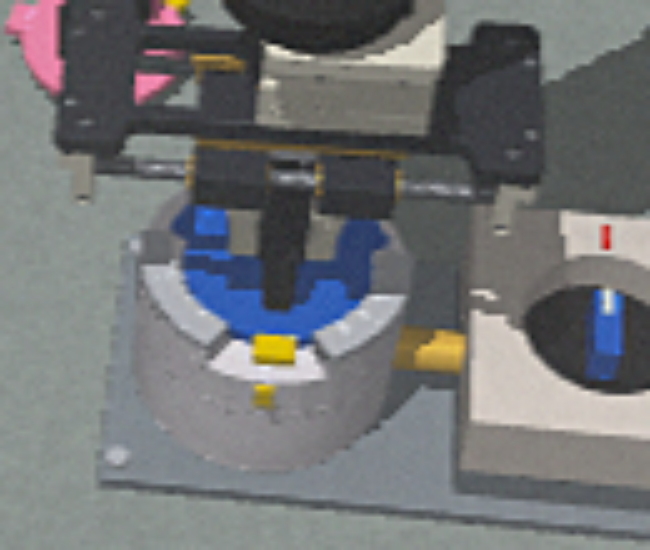

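Emit:
arm_command(
  plan=[
    {"dx":-0.2,"dy":0,"dz":0,"wx":0.25,"wy":0,"wz":0},
    {"dx":-0.4,"dy":0,"dz":0,"wx":0,"wy":0,"wz":0},
    {"dx":-0.4,"dy":0,"dz":0,"wx":0,"wy":0,"wz":0},
    {"dx":-0.4,"dy":0,"dz":0,"wx":0,"wy":0,"wz":0},
  ],
)

```text
time_s: 16.82
tcp_pos: [0.5256, 0.1131, 0.1456]
eef_rot: [-80.2, 89.8, 95.6]
contact_force: [0.0, -0.4, -2.7]
gripper_width: 0.014
```

```bash
python3 -c "
from h import *
plan([.5275,.1125,.2],266)"
```

```text
t 16.82 tcp [0.5256 0.1131 0.1456] jaw yaw -94.22 z-axis yaw 175.78 tilt x [-3.0e-04  3.3e-03 -1.0e+00] j [ 32.9  12.3 -23.8  -0.2 -53.8  53. ] w 0.014 F [ 0.02 -0.42 -2.71] M [-0.109  0.134  0.026]
shift mm tool [-54.4   0.3  -1.9] rows [-2.72  0.02 -0.09]  turn deg [-0.22  0.03  0.19] rows [-0.05  0.01  0.04]
```

Emit:
arm_command(
  plan=[
    {"dx":-0.8,"dy":0,"dz":0,"wx":0,"wy":0,"wz":0},
    {"dx":-1,"dy":0,"dz":0,"wx":0,"wy":0,"wz":0},
    {"dx":-0.8,"dy":0,"dz":0,"wx":0,"wy":0,"wz":0},
    {"dx":0,"dy":0.4,"dz":0,"wx":0,"wy":0,"wz":0},
    {"dx":0,"dy":0.8,"dz":0,"wx":0,"wy":0,"wz":0},
    {"dx":0,"dy":1,"dz":-0.1,"wx":0,"wy":0,"wz":0},
    {"dx":0,"dy":1,"dz":-0.1,"wx":0,"wy":0,"wz":0},
    {"dx":0,"dy":1,"dz":-0.1,"wx":0,"wy":0,"wz":0},
    {"dx":0,"dy":1,"dz":-0.1,"wx":0,"wy":0,"wz":0},
    {"dx":0,"dy":1,"dz":-0.1,"wx":0,"wy":0,"wz":0},
    {"dx":0,"dy":1,"dz":-0.1,"wx":0,"wy":0,"wz":0},
    {"dx":0,"dy":1,"dz":-0.1,"wx":0,"wy":0,"wz":0},
    {"dx":0,"dy":1,"dz":-0.1,"wx":0,"wy":0,"wz":0},
    {"dx":0,"dy":1,"dz":-0.1,"wx":0,"wy":0,"wz":0},
    {"dx":0,"dy":1,"dz":-0.1,"wx":0,"wy":0,"wz":0},
    {"dx":0,"dy":1,"dz":-0.1,"wx":0,"wy":0,"wz":0},
    {"dx":0,"dy":0.8,"dz":-0.1,"wx":0,"wy":0,"wz":0},
    {"dx":0,"dy":0.4,"dz":0,"wx":0,"wy":0,"wz":0},
    {"dx":0,"dy":0,"dz":0,"wx":0,"wy":0,"wz":0},
  ],
)

```text
time_s: 18.4
tcp_pos: [0.5243, -0.1728, 0.2025]
eef_rot: [-113.7, 89.3, 61.9]
contact_force: [-0.4, 0.5, -2.7]
gripper_width: 0.0139
```

```bash
python3 -c "
from h import *
plan([.532,-.224,.2],266)
m,f,R,t=cam('wrist')
p,d=r.capture('wrist'); save(p,'pics/wrist9.png')
p,d=r.capture('scene'); save(p,'pics/scene9.png')
"
```

```text
t 18.4 tcp [ 0.5243 -0.1728  0.2025] jaw yaw -94.42 z-axis yaw 175.57 tilt x [ 0.0054  0.0101 -0.9999] j [  1.7  10.5 -17.7  -0.6 -61.5  84.2] w 0.0139 F [-0.45  0.48 -2.72] M [-0.084  0.212  0.01 ]
shift mm tool [  2.   50.5 -11.6] rows [ 0.1   2.52 -0.58]  turn deg [-0.42 -0.27  0.6 ] rows [-0.09 -0.06  0.13]
```

View pics/scene9.png

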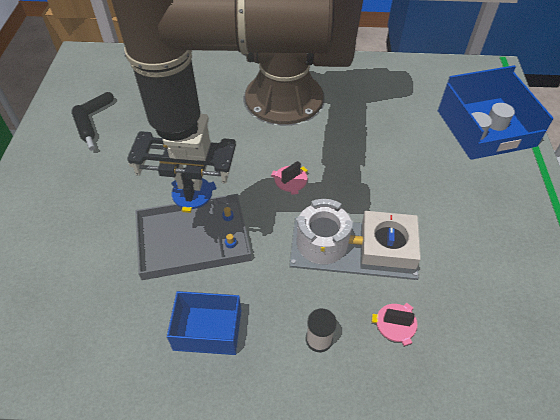

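View pics/wrist9.png

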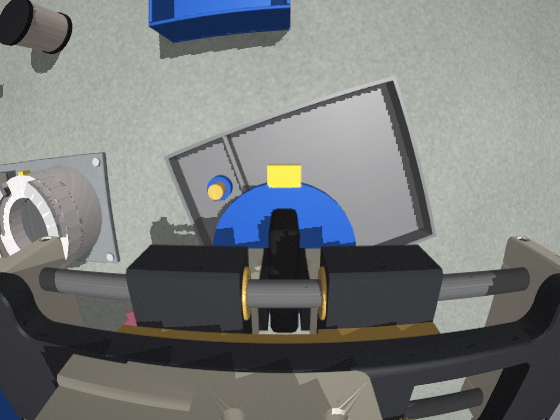

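Emit:
arm_command(
  plan=[
    {"dx":0,"dy":0.66,"dz":-0.15,"wx":-0.02,"wy":-0.01,"wz":0.04},
    {"dx":0,"dy":0.66,"dz":-0.15,"wx":-0.02,"wy":-0.01,"wz":0.04},
    {"dx":0,"dy":0.66,"dz":-0.15,"wx":-0.02,"wy":-0.01,"wz":0.04},
    {"dx":0,"dy":0.5,"dz":-0.15,"wx":-0.02,"wy":-0.01,"wz":0.04},
    {"dx":0,"dy":0,"dz":0,"wx":0,"wy":0,"wz":0},
    {"dx":0.5,"dy":0,"dz":0,"wx":0,"wy":0,"wz":0},
    {"dx":1,"dy":0,"dz":0,"wx":0,"wy":0,"wz":0},
    {"dx":1,"dy":0,"dz":0,"wx":0,"wy":0,"wz":0},
    {"dx":1,"dy":0,"dz":0,"wx":0,"wy":0,"wz":0},
    {"dx":0.8,"dy":0,"dz":0,"wx":0,"wy":0,"wz":0},
    {"dx":0.4,"dy":0,"dz":0,"wx":0,"wy":0,"wz":0},
    {"dx":0,"dy":0,"dz":0,"wx":0,"wy":0,"wz":0},
  ],
)

```text
time_s: 19.5
tcp_pos: [0.5344, -0.2245, 0.1019]
eef_rot: [147.1, 89.8, -36.8]
contact_force: [-0.2, 0.7, -1.7]
gripper_width: 0.0135
```

```bash
python3 -c "
from h import *
plan([.532,-.224,.056],266)
p,d=r.capture('scene'); save(p,'pics/scene10.png')
"
```

```text
t 19.5 tcp [ 0.5344 -0.2245  0.1019] jaw yaw -93.88 z-axis yaw 176.12 tilt x [ 0.0034 -0.0026 -1.    ] j [ -3.4  18.6 -21.8   0.2 -49.4  89.4] w 0.0135 F [-0.18  0.73 -1.65] M [-0.057  0.234  0.039]
shift mm tool [45.9 -0.4  2.6] rows [ 2.29 -0.02  0.13]  turn deg [ 0.12 -0.21 -0.13] rows [ 0.03 -0.05 -0.03]
```

View pics/scene10.png

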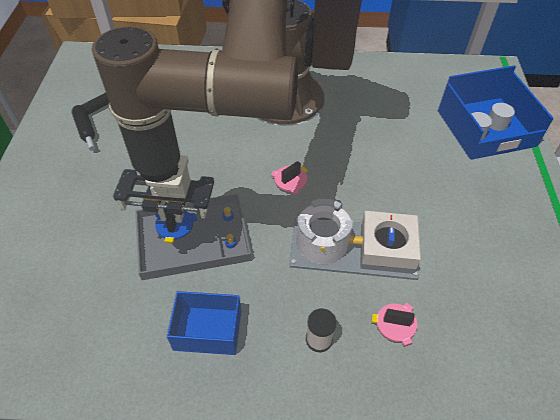

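Lid is over the bay's middle (about (173,225) px). Descend, then slow for contact.

Emit:
arm_command(
  plan=[
    {"dx":0.6,"dy":0,"dz":0.05,"wx":0,"wy":-0.02,"wz":-0.01},
    {"dx":0.7,"dy":0,"dz":0.05,"wx":0,"wy":-0.02,"wz":-0.01},
    {"dx":0.5,"dy":0,"dz":0,"wx":0,"wy":0,"wz":0},
    {"dx":0.2,"dy":0,"dz":0,"wx":0,"wy":0,"wz":0},
    {"dx":0,"dy":0,"dz":0,"wx":0,"wy":0,"wz":0},
  ],
)

```text
time_s: 19.97
tcp_pos: [0.5357, -0.2247, 0.063]
eef_rot: [168.6, 89.6, -15.2]
contact_force: [-0.2, -0.1, -2.6]
gripper_width: 0.0137
```

```bash
python3 -c "
from h import *
plan([.532,-.224,.048],266)"
```

```text
t 19.97 tcp [ 0.5357 -0.2247  0.063 ] jaw yaw -93.81 z-axis yaw 176.19 tilt x [ 0.0072 -0.002  -1.    ] j [ -3.4  21.3 -23.9   0.1 -44.3  89.5] w 0.0137 F [-0.16 -0.06 -2.58] M [-0.046  0.191  0.019]
shift mm tool [15.  -0.4  3.8] rows [ 0.75 -0.02  0.19]  turn deg [ 0.19 -0.42 -0.08] rows [ 0.04 -0.09 -0.02]
```

Emit:
arm_command(
  plan=[
    {"dx":0.25,"dy":0,"dz":0.05,"wx":0,"wy":-0.09,"wz":-0.02},
    {"dx":0.2,"dy":0,"dz":0,"wx":0,"wy":-0.05,"wz":0},
    {"dx":0.15,"dy":0,"dz":0,"wx":0,"wy":0,"wz":0},
  ],
)

```text
time_s: 20.22
tcp_pos: [0.536, -0.2248, 0.0518]
eef_rot: [4.0, 89.9, -179.7]
contact_force: [0.8, 0.2, -2.3]
gripper_width: 0.0134
```

```bash
python3 -c "
from h import *
plan([.532,-.224,.048],266)"
```

```text
t 20.22 tcp [ 0.536  -0.2248  0.0518] jaw yaw -93.77 z-axis yaw 176.23 tilt x [-0.002 -0.    -1.   ] j [ -3.5  22.5 -24.    0.  -43.7  89.7] w 0.0134 F [ 0.83  0.15 -2.29] M [-0.064  0.16   0.004]
shift mm tool [ 3.8 -0.5  4. ] rows [ 0.19 -0.03  0.2 ]  turn deg [ 0.23  0.11 -0.01] rows [ 0.05  0.02 -0.  ]
```

Emit:
arm_command(
  plan=[
    {"dx":0.1,"dy":0,"dz":0,"wx":0,"wy":0.02,"wz":0},
    {"dx":0.1,"dy":0,"dz":0,"wx":0,"wy":0,"wz":0},
  ],
)

```text
time_s: 20.38
tcp_pos: [0.5364, -0.225, 0.048]
eef_rot: [97.9, 90.0, -85.9]
contact_force: [-11.2, 7.9, 32.5]
gripper_width: 0.0135
```

```bash
python3 -c "
from h import *
st()"
```

```text
t 20.38 tcp [ 0.5364 -0.225   0.048 ] jaw yaw -93.75 z-axis yaw 176.25 tilt x [ 0.e+00 -5.e-04 -1.e+00] j [ -3.5  22.7 -24.2   0.  -43.1  89.7] w 0.0135 F [-11.17   7.93  32.54] M [2.897 4.365 0.112]
```

Emit:
arm_command(
  plan=[
    {"dx":0.08,"dy":0,"dz":0,"wx":0,"wy":0,"wz":0},
  ],
)

```text
time_s: 20.47
tcp_pos: [0.5364, -0.225, 0.0481]
eef_rot: [99.3, 89.9, -84.4]
contact_force: [-10.6, 8.6, 27.7]
gripper_width: 0.0139
```

```bash
python3 -c "
from h import *
st()"
```

```text
t 20.47 tcp [ 0.5364 -0.225   0.0481] jaw yaw -93.71 z-axis yaw 176.29 tilt x [ 1.e-04 -9.e-04 -1.e+00] j [ -3.5  22.7 -24.2   0.1 -43.   89.7] w 0.0139 F [-10.57   8.58  27.68] M [2.877 3.846 0.006]
```

Emit:
arm_command(
  plan=[
    {"dx":-0.04,"dy":0,"dz":0,"wx":0,"wy":0,"wz":0},
    {"dx":0,"dy":0,"dz":0,"wx":0,"wy":0,"wz":0},
  ],
)

```text
time_s: 20.63
tcp_pos: [0.5369, -0.2249, 0.0501]
eef_rot: [149.3, 89.9, -34.4]
contact_force: [-0.3, -0.1, -2.1]
gripper_width: 0.0143
```

Emit:
arm_command(
  plan=[
    {"dx":0,"dy":0,"dz":0,"wx":0,"wy":0,"wz":0},
    {"dx":0,"dy":0,"dz":0,"wx":0,"wy":0,"wz":0},
    {"dx":0,"dy":0,"dz":0,"wx":0,"wy":0,"wz":0},
    {"dx":0,"dy":0,"dz":0,"wx":0,"wy":0,"wz":0},
  ],
  fingers=0.3,
)

```text
time_s: 20.97
tcp_pos: [0.5382, -0.2252, 0.051]
eef_rot: [161.4, 89.7, -22.3]
contact_force: [-0.1, -0.4, 0.8]
gripper_width: 0.0297
```

```bash
python3 -c "
from h import *
st()"
```

```text
t 20.97 tcp [ 0.5382 -0.2252  0.051 ] jaw yaw -93.66 z-axis yaw 176.34 tilt x [ 0.0047 -0.0019 -1.    ] j [ -3.5  22.5 -24.1   0.1 -43.1  89.7] w 0.0297 F [-0.09 -0.35  0.83] M [-0.082  0.125 -0.068]
```

Emit:
arm_command(
  plan=[
    {"dx":-0.3,"dy":0,"dz":0.05,"wx":0,"wy":0,"wz":0},
    {"dx":-0.6,"dy":0,"dz":0,"wx":0,"wy":0,"wz":0},
    {"dx":-1,"dy":0,"dz":0,"wx":0,"wy":0,"wz":0},
    {"dx":-1,"dy":0,"dz":0,"wx":0,"wy":0,"wz":0},
    {"dx":-1,"dy":0,"dz":0,"wx":0,"wy":0,"wz":0},
    {"dx":-1,"dy":0,"dz":0,"wx":0,"wy":0,"wz":0},
    {"dx":-1,"dy":0,"dz":0,"wx":0,"wy":0,"wz":0},
    {"dx":-1,"dy":0,"dz":0,"wx":0,"wy":0,"wz":0},
    {"dx":0,"dy":0,"dz":1,"wx":0,"wy":0,"wz":0},
    {"dx":0,"dy":0,"dz":1,"wx":0,"wy":0,"wz":0},
    {"dx":0,"dy":0,"dz":1,"wx":0,"wy":0,"wz":0},
    {"dx":0,"dy":0,"dz":0,"wx":0,"wy":0,"wz":0},
    {"dx":0,"dy":0,"dz":0,"wx":0,"wy":0,"wz":0},
  ],
)

```text
time_s: 22.05
tcp_pos: [0.4739, -0.2217, 0.2004]
eef_rot: [156.2, 89.6, -27.5]
contact_force: [0.9, -0.4, 0.6]
gripper_width: 0.0307
```

Run:
```python
from h import *
st()
for n in ['scene','side']:
    p,d=r.capture(n); save(p,f'pics/{n}11.png')
    m,f,R,t=cam(n); v,u=np.mgrid[:420,:560]; P=(np.stack([(u-m['cx'])/f*d,(v-m['cy'])/f*d,d],-1)-t)@R
    x,y,z=P[...,0],P[...,1],P[...,2]
    roi=(abs(x-.532)<.1)&(abs(y+.224)<.1)&(d>0); k=roi&(abs(z-.06)<.006); Q=np.c_[x[k],y[k]].astype(np.float32)
    if len(Q)>5: print(n,'handle top',len(Q),cv2.minAreaRect(Q),np.median(z[k]))
    pp=p.astype(int); b=roi&(pp[...,2]>pp[...,0]+60)&(z<.035); 
    if b.sum()>20:
        A=np.c_[x[b],y[b],np.ones(b.sum())]; c=np.linalg.lstsq(A,z[b],rcond=None)[0]; print('flange z',np.median(z[b]),'slope',c[:2])
    roi=(abs(x-.53)<.15)&(abs(y+.19)<.18)&(d>0)
    k=roi&(abs(z-.03)<.004)&~((abs(x-.536)<.055)&(abs(y+.225)<.055)); Q=np.c_[x[k],y[k]]; print('tray',cv2.minAreaRect(Q.astype(np.float32)))
```

```text
t 22.05 tcp [ 0.4739 -0.2217  0.2004] jaw yaw -93.65 z-axis yaw 176.35 tilt x [ 0.0065 -0.0034 -1.    ] j [ -3.4   7.6 -21.8   0.2 -60.1  89.7] w 0.0307 F [ 0.93 -0.4   0.55] M [-0.039  0.103 -0.018]
scene handle top 144 ((0.5377515554428101, -0.224540114402771), (0.014285741373896599, 0.05600038170814514), 87.1517562866211) 0.06095859694791156
flange z 0.02195110278372996 slope [ 0.0169703  -0.01053736]
tray ((0.5231105089187622, -0.1946875900030136), (0.18573011457920074, 0.2505233883857727), 15.113871574401855)
side handle top 275 ((0.537729024887085, -0.22418135404586792), (0.0156859140843153, 0.05465715005993843), 85.20663452148438) 0.06078392375942302
flange z 0.021385395204174026 slope [ 0.00660554 -0.03512624]
tray ((0.5238507390022278, -0.1924237161874771), (0.1804288774728775, 0.2533445358276367), 14.885488510131836)
```

View pics/scene11.png

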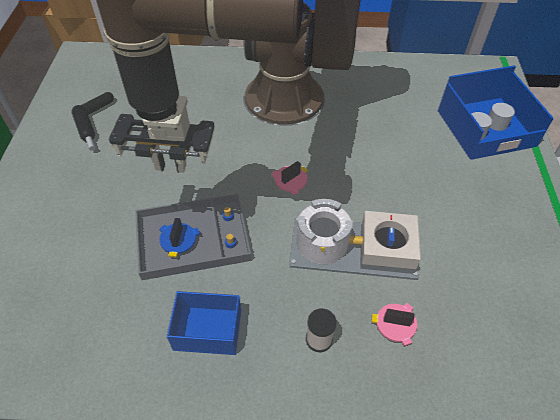

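View pics/side11.png

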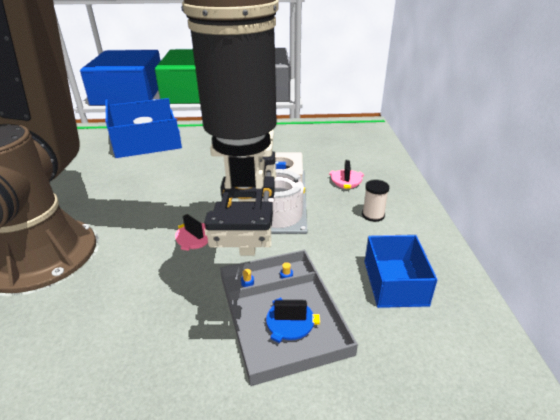

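Run:
```python
import cv2
a=cv2.imread('pics/scene11.png'); cv2.imwrite('pics/knz2.png',cv2.resize(a[205:280,355:425],None,fx=7,fy=7,interpolation=cv2.INTER_CUBIC))
```

```text
(no output)
```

View pics/knz2.png

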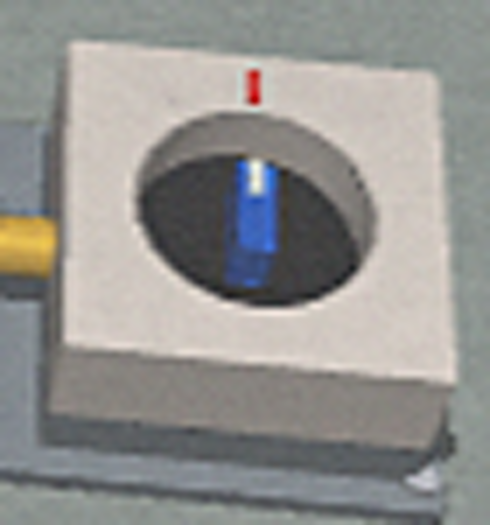

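The white line points at the red mark, and the lid lies flat in the bay with the gripper clear of it. I'm handing the job in.

```bash
python3 -c "
from h import *
print(r.close_job())"
```

```text
the job is handed in; nothing more can be done
None
```

The job is done and handed in after about 22 s of the 54 s.

- **Knob:** I turned it clockwise to its stop while the lid was still locked. The wrist moment rose to 0.28 N m and the bar began to slip in the fingers, so it was at the end. The bar then measured −3.5° against a unit yaw of about −4°, and the last picture still shows the white line at the red mark.
- **Lid:** I turned it about 58–60° counterclockwise and checked in the pictures that the yellow lug stood in its slot. Then I lifted it straight off and set it upright in the large bay, 5–6 mm from its centre.
- **Last check:** The lid's flange top is at about 22 mm and its handle top at 61 mm, so it lies flat on the floor. The tray measured within about 1 mm of its starting position. The fittings, bin and cartridge look unmoved in the pictures, and the gripper is clear.

The set-down was not perfectly gentle. The force through the gripped lid peaked at about 32 N for a moment. When I eased that off, the hand rose about 2 mm, so the lid may have dropped up to 2–3 mm when I let go.

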